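# Pack up the bead case: take the thread stand off its track and shut the lid

## Task

Pack up the wooden bead case. The stand with the red thread reel is too tall for the lid, so slide it along its track to the open end, lift it off there and stand it upright on the black notebook; then lift the knee of the brass lid stay past centre to unlock it, and lower the lid until it is fully shut. Leave the other things on the table where they are.

Things in the scene. Friction and masses are not known exactly. Their poses are not given: they have to be found in the camera images.
- bead_case: open wooden case, fixed: 250 deep (x), 350 wide (y), 45 mm high to the rim, walls 8, inner floor 6 mm up. Origin: centre of its underside; front faces -x, left is +y. A T-track runs along y on its floor, centred on x = -50 mm, from its open end at y = -65 to an end stop at y = +152 mm. Small bead things and partitions, all fixed and under 32 mm above the table, fill the rear half.
- thread_stand: red thread reel fixed on a sliding stand, about 0.2 kg, captive in the track. Origin: centre of its underside; its y runs along the track. Steel foot 32 x 56 (along y) x 4 mm, neck 17 mm wide, grey plate 40 x 60 mm from 12 to 18 mm up, upright reel 28 mm in diameter from 18 to 70 mm up (grip its upper half), brass nut to 76 mm. Slides freely, play 1.5 mm sideways and 2 mm upwards.
- track_open_end (a point): on the case floor, middle of the track's open end; axes as the case's; the stand leaves towards -y. Track 48 wide, 9.5 mm high; slot 20 wide, lips 3.5 thick over a 36 x 6 mm cavity, its bottom the case floor. Past the end the floor is free and level for 102 mm to the right wall. The stand's origin must be 30 to 70 mm past this point for its foot to be clear before it is lifted.
- notebook: closed black notebook lying flat, fixed, 181 (x) x 163 (y) x 10 mm. Origin: centre of its underside
- knee_knob (a point): centre of the round brass knob at the knee of the lid stay: 16 mm in diameter, 24 mm long along the case's y; grip it across its two flat ends (+y, -y). The stay is at the left side (case y = +150 mm); locked, the knob is 102 mm above the table. Lifted, it swings about stay_pivot upwards and forwards (case -x)
- stay_pivot (a point): lower pivot of the stay inside the case's left wall, 38 mm above the table; the knee knob swings about it in the case's x-z plane at 97 mm radius
- stay_knee (a joint): angle of the stay's knee (rad): 0 = locked on its stop, past centre towards the hinge; 0.165 = straight (dead centre); larger = broken the other way, unlocked. Lifting the knob some 30 mm along its circle gives about 0.55 and lowers the lid a few degrees; let go there it stays unlocked; let go just past centre it may drop back
- lid (a joint): lid angle (rad): 0 = propped open (88 degrees up), 1.536 = fully shut. It cannot close while the stay is locked. Soft-close hinge: unlocked, the lid stays put while steep and sinks slowly by itself once pushed below about 58 degrees from the horizontal (joint above about 0.5); about 3 N at its upper edge moves it
- lid_hinge (a point): middle of the lid's hinge line, at the case's rear upper edge 45 mm above the table; axes as the case's, hinge line along y
- lid_edge (a point): middle of the lid's free edge (upper edge while open), 250 mm from the hinge. The lid is a tray 350 mm wide, 20 mm thick; open, it stands above the hinge line, hollow side to the front (-x), its flat outer face about 20 mm behind the hinge line (+x). Shut, its top is 65 mm above the table
- white_reel: bystander: loose white thread reel, 35 mm in diameter, 58 mm tall, left of the case; origin centre of its underside
- pink_reel: bystander: loose pink thread reel, 33 mm in diameter, 40 mm tall, left of the case; origin centre of its underside

How it is judged:
On the way, in this order (a step that is already met when the one before it is completed fails the run):
1. the stand has been slid out of the open end of the track, still down at the case floor (y of thread_stand in the frame of track_open_end below -0.022 m and z of thread_stand in the frame of track_open_end below 0.02 m and value of joint stay_knee below 0.1 rad), for 0.02 s.
2. the stand is upright on the black notebook, let go, the stay still locked (x of thread_stand in the frame of notebook between -0.09 and 0.09 m and y of thread_stand in the frame of notebook between -0.081 and 0.081 m and z of thread_stand in the frame of notebook below 0.014 m and angle between thread_stand's own z axis and vertical below 0.1 rad and contact force between thread_stand and the fingers below 0.1 N and value of joint stay_knee below 0.1 rad), for 0.2 s.
3. the stay's knee has been lifted past centre with the lid still up (value of joint stay_knee above 0.3 rad and value of joint lid below 0.8 rad), for 0.02 s.
At the end, for the whole second after the job is handed in: The lid is fully shut (within 0.026 rad, under 7 mm at the front edge) and at rest; the thread stand stands upright (within 0.1 rad) and at rest on the notebook, its centre over the notebook (within 90 mm of the notebook's centre along its x, 81 mm along its y) (value of joint lid above 1.51 rad and velocity of joint lid below 0.05 rad/s and x of thread_stand in the frame of notebook between -0.09 and 0.09 m and y of thread_stand in the frame of notebook between -0.081 and 0.081 m and z of thread_stand in the frame of notebook between 0.006 and 0.014 m and angle between thread_stand's own z axis and vertical below 0.1 rad and linear speed of thread_stand below 0.02 m/s); the robot touches nothing.
It fails at once if the white reel or the pink reel is pushed more than 30 mm away (distance of any of white_reel, pink_reel from where it was at the start of the episode above 0.03 m).
It also fails if it takes over 72 s, if anything falls off the work surface, if the arm or the gripper's body presses on something with over 40 N, if the wrist force passes 120 N, or if a joint passes its speed limit or range.

## Robot

A 7-joint arm with a two-finger parallel gripper is mounted at the origin on the work surface; the furniture and walls round the work are solid. World frame = base frame: x ahead of the robot, y to its left, z up, the work surface at z = 0. Lengths are in m, angles in rad, forces in N, time in s.
With the tool pointing down it reaches from about 0.4 to 0.9 m from the base axis. Payload 5.5 kg.
Tool frame: the origin (TCP) lies at the very end of the fingers, on their centre line; the grasp point (between the pads) lies 19 mm behind it; z points along the fingers, y is the direction in which the jaws open and shut (so a half turn about z gives the same grasp; the last joint's range is limited). The gripper opens to 85 mm and grips with 20 to 120 N. Pads are 22 mm wide; open, the fingers measure 114 mm over their backs; the gripper's body (76 mm by 85 mm) begins 54 mm behind the grasp point. The pads swing forward as they close: fully open they stand 13 mm farther back than shut.
Start: joints at [1.458, 0.501, -0.427, 1.55, 0.221, 1.138, -0.21], TCP at [0.239, -0.605, 0.231] pointing down, gripper open.
Joint ranges: [-2.88, 2.88], [-0.31, 2.03], [-1.54, 1.56], [0.2, 2.42], [-1.41, 4.55], [0.19, 2.02], [-2.57, 2.57]. Speed limits (rad/s): [2.57, 2.57, 3.14, 3.14, 3.14, 3.14, 3.14].

## Interface

Orientations are given as a unit quaternion [x, y, z, w].
In Python, from workcell import status, optics, workorder gives the robot as it stands. The module is installed in compiled form; this text tells all that it offers.
- The arm moves only by the tool move_arm, never from a script. Its argument "moves" is a list of rows, each a list of 7 numbers: the closure, from 0 (fully open) to 1 (shut), then the shift along the world's x, y, z in cm, then the turn, a rotation vector about the world's x, y, z in rad. A call has 1 to 8 rows; each row is the pose to reach, as a shift and turn from the pose commanded when the call began; what a row does not reach only later rows make up. A row lasts 1/8 s, in which the tool goes at most 62.5 mm and 10.7 degrees, less where a joint would pass 70% of its speed; a pose out of reach is approached as far as the arm can. A call with a gripper value outside its range is refused whole. The fingers move at their own pace and stop on an object; "newtons" is the grip in N (left out, the last holds). Time passes only in rows, so rows that repeat a pose let the fingers close. It gives the time, the measured TCP pose, the force and the opening at its end, in the units of the state.
- status.sense(): the state, without advancing time (a new reading comes with each control period).
- optics.snapshot(name): name is "scene" or "top" or "wrist"; returns the picture (480x640x3 uint8, red, green, blue); there is no depth.
- optics.camera_info(name): a dict with "camera_matrix" (3x3 intrinsics, pixels), "position" and "orientation" of the camera in the world. Camera axes: x right, y down, z forward; pixel columns grow to the right and rows downward; lengths in m; the calibration is good to about 2 mm. A picture is of the moment at which its call begins: read the wrist's pose just before it. camera_info takes no time and is no camera call; for the wrist camera it gives the pose at the moment of the call.
- workorder.job_done(): hands the job in, once; it reports no verdict.
The state is a dict: "clock": time; "joint_positions": joint angles; "qvel": joint speeds; "joint_efforts": joint torques, N m; "position": TCP position; "orientation": TCP orientation; "wrist_force": force on the tool from outside, world axes, zero at the start; "moment": the same for the moment, N m; "opening": finger opening in m.
Only numpy, scipy, OpenCV 4.12 (cv2) and the standard library are available. Lean on these libraries where they do the work, as an engineer would, in place of code of your own. Each camera call takes 0.05 s, during which the arm holds its last target.

## Working session

There is one attempt and no reset: what is moved stays moved. The work goes in short steps, Python scripts to look and compute and a tool call to move; the robot and the scene stay as the last step left them, time stands still between calls to the robot, and variables do not carry over. Pictures are saved under pics/ and viewed, and the job is handed in when it is done.

Besides the shell and the picture viewer there is one more tool, called after "Emit:" as name(argument=value, ...) on one line, values as JSON. move_arm: Moves the arm, as the interface text tells. Its arguments: {"type":"object","properties":{"moves":{"type":"array"},"newtons":{"type":"number"}},"required":["moves"]}

```bash
mkdir -p pics
python3 - <<'E'
from workcell import status, optics, workorder
import cv2
s=status.sense()
for k,v in s.items(): print(k,v)
for n in ["scene","top","wrist"]:
    i=optics.camera_info(n); print(n,i)
    im=optics.snapshot(n); cv2.imwrite(f"pics/{n}0.png",im[:,:,::-1])
E
```

```text
clock 0.0
joint_positions [ 1.45817428  0.50183795 -0.42679613  1.55147379  0.22077928  1.13825861
 -0.21028149]
qvel [ 0.00065905  0.00017655  0.00067588  0.00019145 -0.00011797 -0.00124367
 -0.00129658]
joint_efforts [ 8.43023417e-05 -5.69510722e+01 -5.81574082e+00 -2.80935788e+01
  1.07571756e-02  1.19854187e-02  3.78607217e-05]
position [ 0.23829069 -0.60400079  0.23025607]
orientation [ 9.82389274e-01  1.86843217e-01 -1.35406289e-04 -9.53279348e-04]
wrist_force [ 0.52521089 -0.10621816  0.19857395]
moment [ 0.02620262 -0.04982087  0.04149534]
opening 0.08512078262382716
scene {'camera_matrix': array([[473.44688326,   0.        , 321.88848994],
       [  0.        , 473.44688326, 240.12855733],
       [  0.        ,   0.        ,   1.        ]]), 'position': array([0.13946386, 0.94942778, 0.75076963]), 'orientation': array([-0.17306276,  0.85038789, -0.4847007 ,  0.10933872])}
top {'camera_matrix': array([[558.01258132,   0.        , 321.23375151],
       [  0.        , 558.01258132, 245.35629603],
       [  0.        ,   0.        ,   1.        ]]), 'position': array([0.35454216, 0.04605639, 1.69555276]), 'orientation': array([ 0.70683793, -0.70473626,  0.04054231, -0.04564281])}
wrist {'camera_matrix': array([[360.03892863,   0.        , 319.54517985],
       [  0.        , 360.03892863, 242.81411744],
       [  0.        ,   0.        ,   1.        ]]), 'position': array([ 0.31247691, -0.57336252,  0.37343777]), 'orientation': array([ 0.81682793, -0.55472194, -0.08968164,  0.13051021])}
```

View pics/scene0.png

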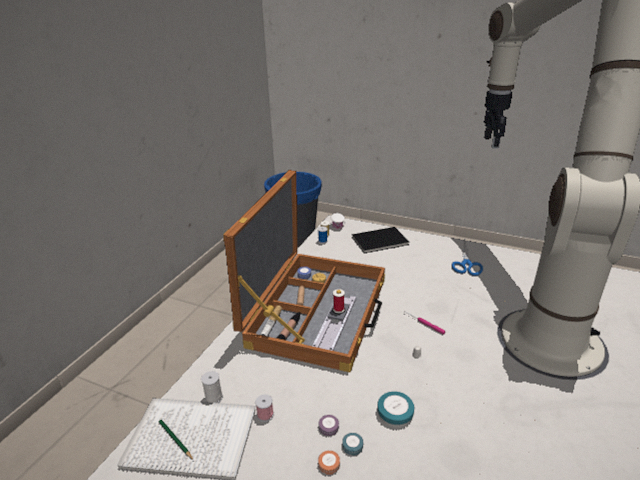

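View pics/top0.png

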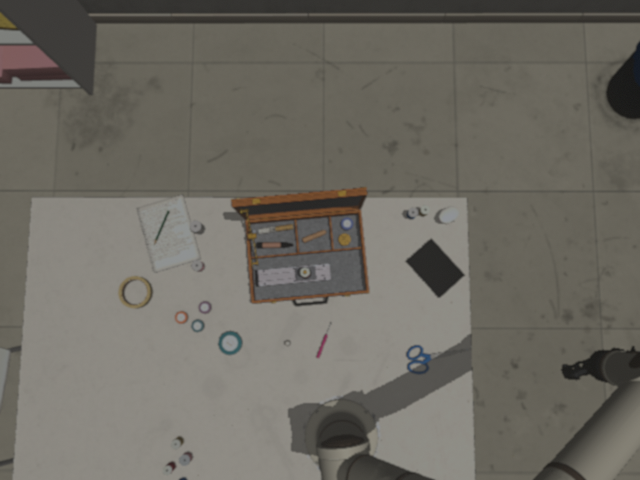

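View pics/wrist0.png

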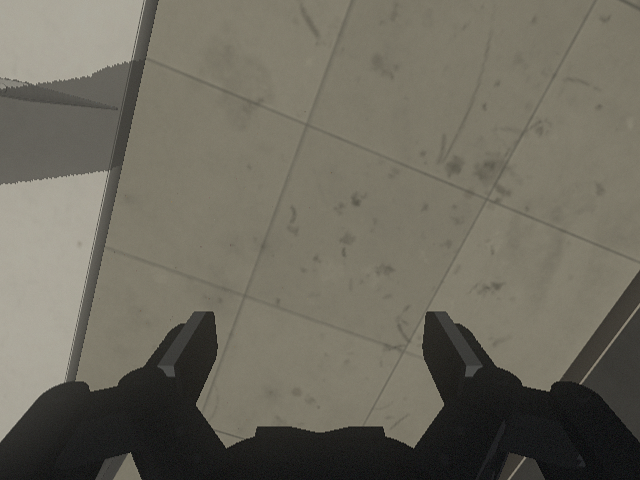

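```bash
cat > h.py <<'E'
import numpy as np, cv2
from scipy.spatial.transform import Rotation as R
def ray(info,px):
    K=info["camera_matrix"]; d=np.array([(px[0]-K[0,2])/K[0,0],(px[1]-K[1,2])/K[1,1],1.])
    return np.array(info["position"]), R.from_quat(info["orientation"]).apply(d)
def plane(info,px,z):
    o,d=ray(info,px); return o+d*(z-o[2])/d[2]
def tri(pairs):
    A=np.zeros((3,3));b=np.zeros(3);L=[]
    for i,p in pairs:
        o,d=ray(i,p); d=d/np.linalg.norm(d); P=np.eye(3)-np.outer(d,d);A+=P;b+=P@o;L.append((o,P))
    x=np.linalg.solve(A,b); return x,[np.linalg.norm(P@(x-o)) for o,P in L]
def proj(info,X):
    c=R.from_quat(info["orientation"]).inv().apply(np.array(X)-info["position"]); q=info["camera_matrix"]@c; return q[:2]/q[2]
def crop(src,x0,y0,x1,y1,s,out):
    im=cv2.imread(src)[y0:y1,x0:x1]; cv2.imwrite(out,cv2.resize(im,None,fx=s,fy=s,interpolation=cv2.INTER_CUBIC))
E
python3 - <<'E'
from h import *
crop("pics/top0.png",225,175,385,310,5,"pics/topc.png")
crop("pics/scene0.png",220,160,420,310,4,"pics/scenec.png")
from workcell import optics
i=optics.camera_info("top")
print(R.from_quat(i["orientation"]).as_matrix())
for p in [(252,302),(367,291),(305,272),(432,240),(463,269),(439,297),(407,265)]: print(p,plane(i,p,0.045 if p[0]<400 else .01))
E
```

```text
[[ 0.00340625 -0.99256771  0.12164597]
 [-0.99996957 -0.00252708  0.00738086]
 [-0.00701859 -0.12166741 -0.99254611]]
(252, 302) [0.38819034 0.26172843 0.045     ]
(367, 291) [ 0.42157365 -0.07709224  0.045     ]
(305, 272) [0.47716436 0.10616742 0.045     ]
(432, 240) [ 0.57839988 -0.27838143  0.01      ]
(463, 269) [ 0.49022324 -0.370109    0.01      ]
(439, 297) [ 0.40568673 -0.29580748  0.01      ]
(407, 265) [ 0.50187808 -0.2012308   0.01      ]
```

View pics/topc.png

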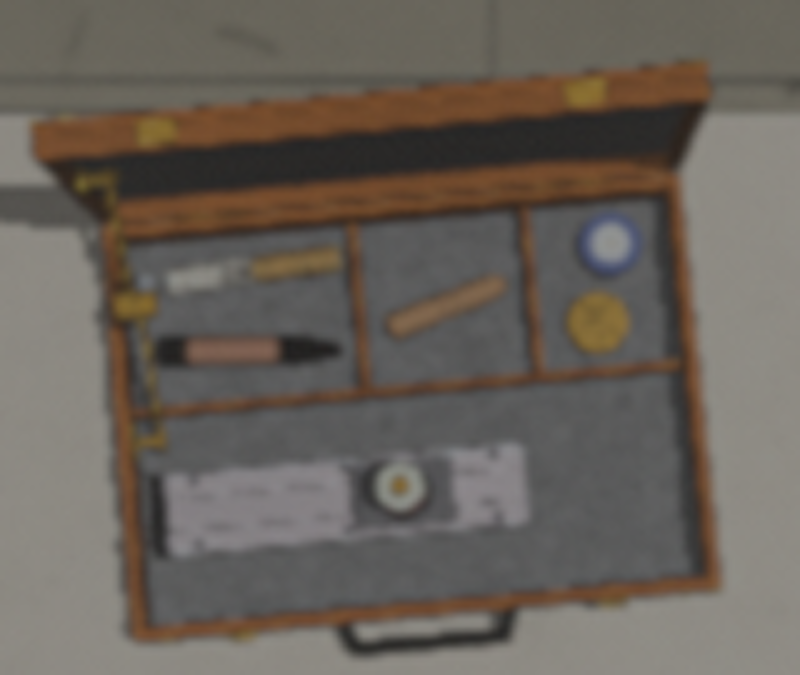

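View pics/scenec.png

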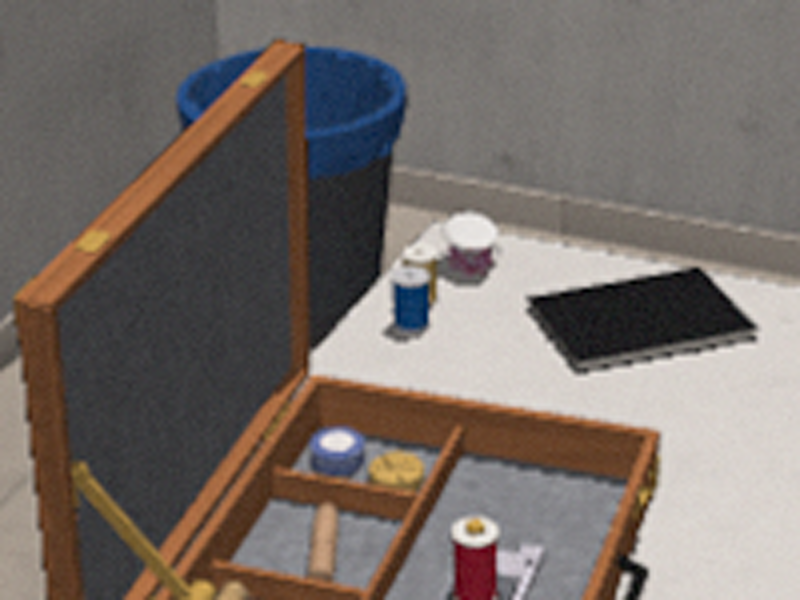

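Emit:
move_arm(moves=[[0, 5, 6, 2, 0, 0, -0.1], [0, 10, 12, 4, 0, 0, -0.2], [0, 14, 17, 5, 0, 0, -0.277], [0, 18, 22, 5, 0, 0, -0.277], [0, 20, 28, 5, 0, 0, -0.277], [0, 20, 34, 5, 0, 0, -0.277], [0, 20, 40, 5, 0, 0, -0.277], [0, 18, 46, 5, 0, 0, -0.277]])

```text
clock: 1.15
position: [0.4251, -0.1714, 0.2813]
orientation: [0.999, 0.05, 0.0, -0.0]
wrist_force: [0.8, 0.5, -0.1]
opening: 0.0853
```

Emit:
move_arm(moves=[[0, -2, 6, 0, 0, 0, 0], [0, -4, 12, 0, 0, 0, 0], [0, -6, 18, 0, 0, 0, 0], [0, -6, 23, 0, 0, 0, 0], [0, -6, 23, 0, 0, 0, 0]])

```text
clock: 1.78
position: [0.3641, 0.0593, 0.2816]
orientation: [0.999, 0.053, 0.001, 0.001]
wrist_force: [0.5, -1.1, 0.2]
opening: 0.0853
```

Run:
```python
from workcell import status, optics, workorder
import cv2,pickle
s=status.sense()
print(s["clock"],s["position"],s["orientation"],s["joint_positions"])
i=optics.camera_info("wrist")
im=optics.snapshot("wrist"); cv2.imwrite(f"pics/w1.png",im[:,:,::-1]); pickle.dump(i,open("w1.pkl","wb"))
print(i["position"])
```

```text
1.775 [0.36405124 0.05927958 0.28162272] [9.98591406e-01 5.30510174e-02 6.68638182e-04 5.87817119e-04] [ 0.73412602 -0.12952778 -0.8796523   2.11463906 -0.10985     1.11096633
 -1.55724894]
[0.44310639 0.06941665 0.42479987]
```

View pics/w1.png

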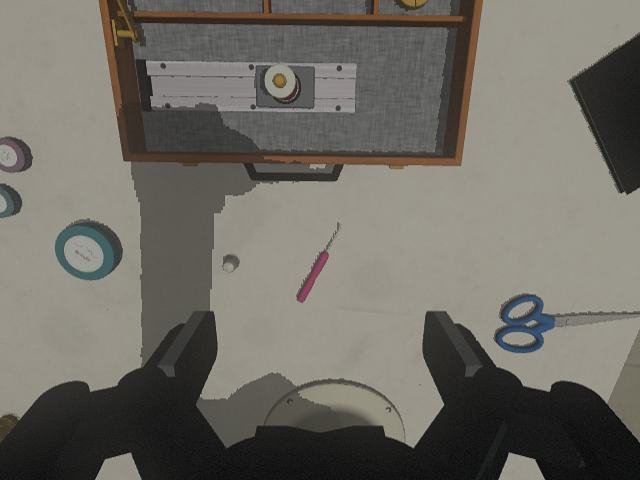

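Emit:
move_arm(moves=[[0, 4, 1.5, 0, 0, 0, 0], [0, 8, 3, 0, 0, 0, 0], [0, 8, 3, 0, 0, 0, 0], [0, 8, 3, 0, 0, 0, 0]])

```text
clock: 2.33
position: [0.4438, 0.0848, 0.2804]
orientation: [0.999, 0.049, -0.001, -0.0]
wrist_force: [-0.7, 0.5, -0.3]
opening: 0.0853
```

Run:
```python
from workcell import status, optics, workorder
import cv2,pickle
s=status.sense()
print(s["clock"],s["position"],s["orientation"])
i=optics.camera_info("wrist")
im=optics.snapshot("wrist"); cv2.imwrite(f"pics/w2.png",im[:,:,::-1]); pickle.dump(i,open("w2.pkl","wb"))
print(i["position"])
from h import *
crop("pics/w1.png",95,0,495,190,2,"pics/w1c.png")
```

```text
2.325 [0.44375431 0.08478568 0.28041657] [ 9.98807332e-01  4.88072324e-02 -1.28540996e-03 -3.38480290e-04]
[0.52344719 0.09401283 0.42328526]
```

View pics/w2.png

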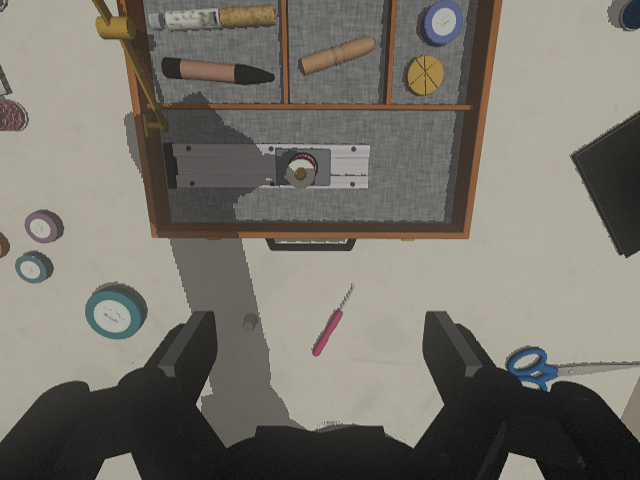

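View pics/w1c.png

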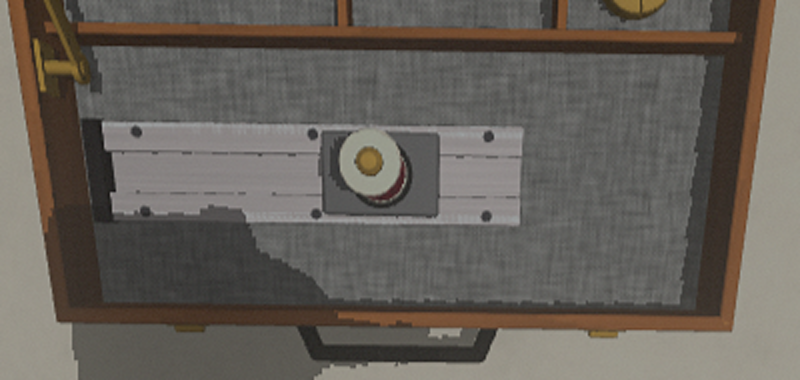

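Run:
```python
from h import *
crop("pics/w2.png",90,0,490,260,2,"pics/w2c.png")
```

```text
(no output)
```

View pics/w2c.png

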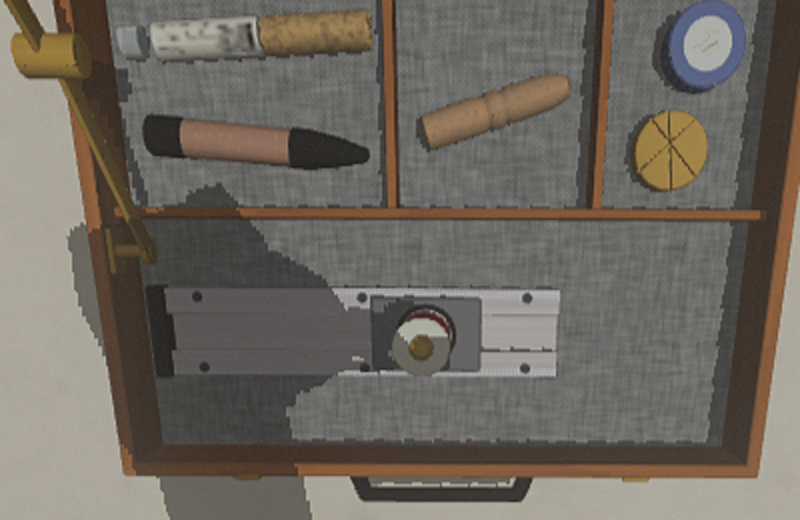

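Run:
```python
from h import *
import pickle
from workcell import optics
a=pickle.load(open("w1.pkl","rb"));b=pickle.load(open("w2.pkl","rb"));t=optics.camera_info("top")
P=dict(nut=[(279.5,80.5),(300.5,173.5)],s1=[(163.5,65.5),(188.5,148.5)],s2=[(339,68),(353.5,149)],s3=[(338,108),(352.5,184)],s4=[(167.5,105.5),(192,183.5)],FL=[(124,160.5),(152,237.5)],FR=[(460.5,165),(468.5,238)],T1=[(356,63.5),(369.5,144.5)],T2=[(354.5,112),(368,188)])
X={}
for k,v in P.items():
    x,e=tri([(a,v[0]),(b,v[1])]); X[k]=x; print(k,x.round(4),np.round(e,4))
h=dict(nut=.082,FL=.045,FR=.045)
Y={}
for k,v in P.items():
    p=[plane(i,q,h.get(k,.0155))for i,q in zip((a,b),v)]; Y[k]=sum(p)/2; print(k,p[0].round(4),p[1].round(4))
for u,v in [("s2","s1"),("s3","s4"),("FR","FL")]:
    d=(Y[v]-Y[u]); print(u,v,np.arctan2(-d[0],d[1]),np.linalg.norm(d))
d=(Y["T1"]-Y["T2"]); print(np.arctan2(d[1],d[0]),np.linalg.norm(d))
for p,z in [((305,272.4),.082),((252,303),.045),((368.6,293),.045)]: print("top",plane(t,p,z).round(4))
```

```text
nut [0.4764 0.108  0.0773] [0.0002 0.0002]
s1 [0.4833 0.2339 0.018 ] [0.0001 0.0001]
s2 [0.5005 0.0548 0.0173] [0.0001 0.0001]
s3 [0.4622 0.051  0.0161] [0.0002 0.0002]
s4 [0.4451 0.2308 0.0176] [0. 0.]
FL [0.3867 0.2654 0.0461] [0.0002 0.0002]
FR [ 0.4193 -0.0823  0.0416] [0.0002 0.0002]
T1 [0.5068 0.0379 0.0153] [0.0002 0.0002]
T2 [0.46   0.0333 0.0193] [0.0001 0.0001]
nut [0.4759 0.1077 0.082 ] [0.4771 0.1076 0.082 ]
s1 [0.4835 0.2348 0.0155] [0.483  0.2349 0.0155]
s2 [0.5007 0.0549 0.0155] [0.5004 0.0545 0.0155]
s3 [0.4622 0.0511 0.0155] [0.4622 0.0507 0.0155]
s4 [0.4451 0.2316 0.0155] [0.4447 0.2315 0.0155]
FL [0.3866 0.2658 0.045 ] [0.3862 0.2662 0.045 ]
FR [ 0.4195 -0.0807  0.045 ] [ 0.4203 -0.0809  0.045 ]
T1 [0.5067 0.038  0.0155] [0.5069 0.0377 0.0155]
T2 [0.4601 0.0331 0.0155] [0.4594 0.0326 0.0155]
s2 s1 0.09560688304232975 0.18097586796953888
s3 s4 0.09508459585472913 0.18147154777327507
FR FL 0.09608420420465281 0.3484044415772453
0.10613083684802878 0.04732366482980018
top [0.4733 0.1048 0.082 ]
top [0.3853 0.2617 0.045 ]
top [ 0.4157 -0.0818  0.045 ]
```

Emit:
move_arm(moves=[[0, 1.6, 1.1, -5, 0, 0, 0], [0, 3.3, 2.3, -10, 0, 0, 0], [0, 3.3, 2.3, -15, 0, 0, 0], [0, 3.3, 2.3, -16, 0, 0, 0], [0, 3.3, 2.3, -16, 0, 0, 0], [0, 3.3, 2.3, -16, 0, 0, 0]])

```text
clock: 3.12
position: [0.479, 0.1088, 0.1235]
orientation: [0.999, 0.049, 0.002, 0.0]
wrist_force: [0.6, 0.4, -0.1]
opening: 0.0857
```

Run:
```python
from workcell import status, optics, workorder
import cv2,pickle
s=status.sense()
print(s["clock"],s["position"],s["orientation"],s["joint_positions"])
for n in ["wrist","scene"]:
    i=optics.camera_info(n)
    im=optics.snapshot(n); cv2.imwrite(f"pics/{n}3.png",im[:,:,::-1]); pickle.dump(i,open(n+"3.pkl","wb"))
print(status.sense()["position"])
from h import *
crop("pics/scene3.png",220,160,420,310,4,"pics/scene3c.png")
```

```text
3.125 [0.47895171 0.10877134 0.1235086 ] [9.98791172e-01 4.91139196e-02 1.98023632e-03 3.11889748e-04] [ 0.42748297  0.47113236 -0.85858833  2.02798111  0.47852934  0.84788437
 -2.17550607]
[0.47885571 0.10874561 0.12319999]
```

View pics/wrist3.png

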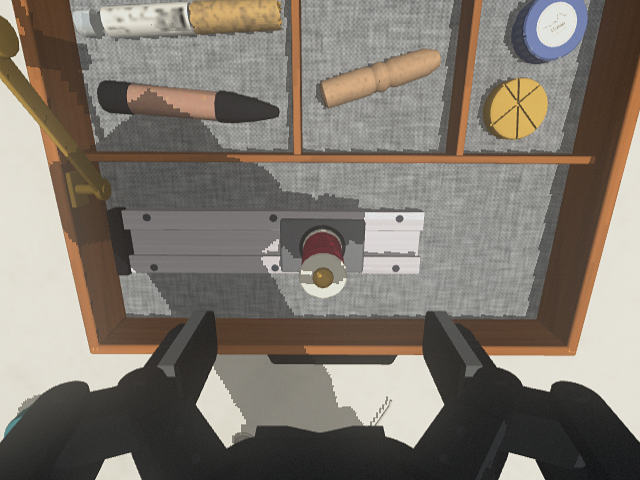

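View pics/scene3c.png

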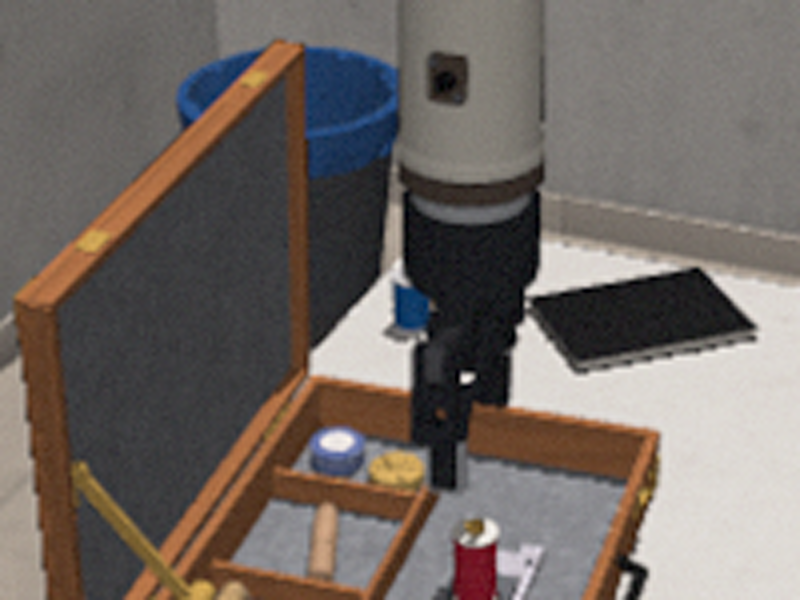

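Run:
```python
from h import *
import pickle
a=pickle.load(open("wrist3.pkl","rb"))
for z in (.077,.082): print(plane(a,(322,277),z))
b=pickle.load(open("w2.pkl","rb"));c=pickle.load(open("w1.pkl","rb"));
print(tri([(a,(322,277)),(b,(300.5,173.5)),(c,(279.5,80.5))]))
```

```text
[0.47600522 0.10842564 0.077     ]
[0.4781564  0.10868294 0.082     ]
(array([0.47635372, 0.10813489, 0.07752186]), [np.float64(0.0003392498600076413), np.float64(0.0003679943038493407), np.float64(3.1457112810109785e-05)])
```

Emit:
move_arm(moves=[[0, -0.2, 0, -3, 0, 0, 0], [0, -0.2, 0, -6, 0, 0, 0], [0, -0.2, 0, -7.3, 0, 0, 0], [0, -0.2, 0, -7.3, 0, 0, 0], [1, -0.2, 0, -7.3, 0, 0, 0], [1, -0.2, 0, -7.3, 0, 0, 0], [1, -0.2, 0, -7.3, 0, 0, 0], [1, -0.2, 0, -7.3, 0, 0, 0]], newtons=25)

```text
clock: 4.22
position: [0.4759, 0.1086, 0.0487]
orientation: [0.999, 0.049, 0.0, 0.0]
wrist_force: [-0.7, -1.1, 4.1]
opening: 0.0269
```

```bash
cat > look.py <<'E'
import sys
from workcell import status, optics
from h import *
import pickle
s=status.sense()
print(s["clock"],s["position"].round(4),s["orientation"].round(4),s["opening"],s["wrist_force"].round(1),s["joint_positions"].round(2))
for n in sys.argv[2:]:
    i=optics.camera_info(n); im=optics.snapshot(n); f=f"pics/{n}{sys.argv[1]}.png"
    cv2.imwrite(f,im[:,:,::-1]); pickle.dump(i,open(f"{n}{sys.argv[1]}.pkl","wb"))
E
python3 look.py 4 wrist scene
```

```text
4.225 [0.4759 0.1086 0.0487] [9.988e-01 4.920e-02 5.000e-04 2.000e-04] 0.02690191118653372 [-0.7 -1.1  4.1] [ 0.33  0.59 -0.75  2.07  0.61  0.72 -2.29]
```

View pics/wrist4.png

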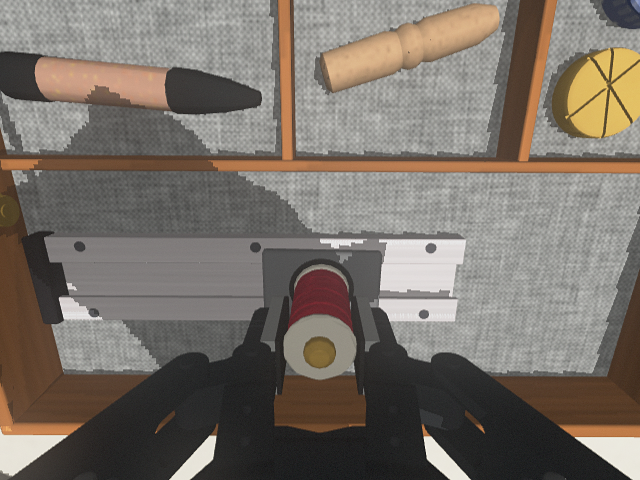

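Emit:
move_arm(moves=[[1, 0.15, -1.5, 0.05, 0, 0, 0], [1, 0.34, -3.5, 0.05, 0, 0, 0], [1, 0.53, -5.5, 0.05, 0, 0, 0], [1, 0.72, -7.5, 0.05, 0, 0, 0]])

```text
clock: 4.82
position: [0.4825, 0.0332, 0.0487]
orientation: [0.999, 0.049, 0.0, -0.001]
wrist_force: [-0.1, 1.9, 0.6]
opening: 0.0272
```

```bash
python3 look.py 5 wrist
```

```text
4.825 [0.4825 0.0332 0.0487] [ 9.988e-01  4.940e-02  0.000e+00 -6.000e-04] 0.027207215660613703 [-0.1  1.9  0.6] [ 0.49  0.58 -0.75  2.08  0.61  0.71 -2.13]
```

View pics/wrist5.png

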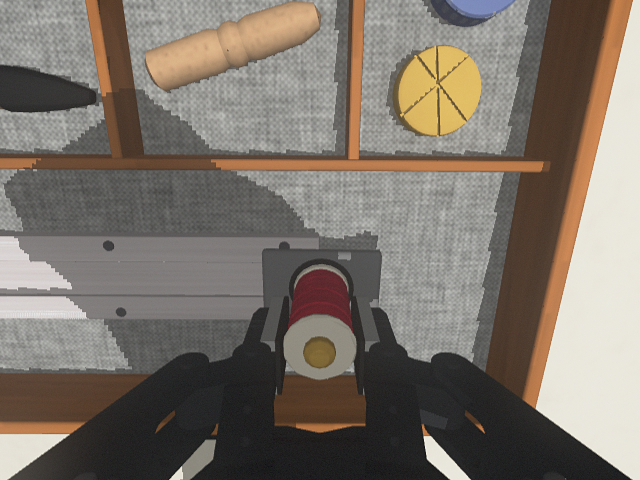

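Emit:
move_arm(moves=[[1, 0.2, -1.8, 0, 0, 0, 0], [1, 0.4, -3.6, 0, 0, 0, 0], [1, 0.53, -4.9, 0, 0, 0, 0], [1, 0.53, -4.9, 0, 0, 0, 0]])

```text
clock: 5.38
position: [0.4879, -0.0167, 0.0487]
orientation: [0.999, 0.048, -0.0, 0.001]
wrist_force: [-0.1, -1.6, -0.7]
opening: 0.0272
```

```bash
python3 look.py 6 wrist
```

```text
5.375 [ 0.4879 -0.0167  0.0487] [ 9.988e-01  4.830e-02 -2.000e-04  5.000e-04] 0.027233499372502874 [-0.1 -1.6 -0.7] [ 0.59  0.59 -0.75  2.07  0.61  0.72 -2.03]
```

View pics/wrist6.png

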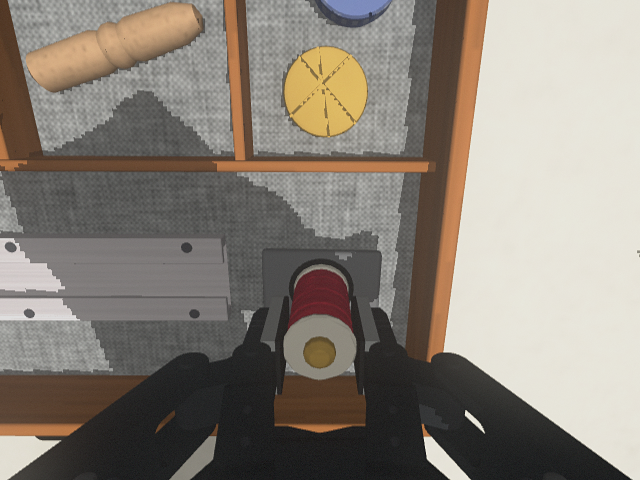

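Emit:
move_arm(moves=[[1, 0, 0, 2, 0, 0, 0], [1, 0, 0, 5, 0, 0, 0], [1, 0, 0, 8, 0, 0, 0], [1, 0, -1, 9, 0, 0, 0], [1, 0.2, -4.5, 9, 0, 0, 0], [1, 0.4, -9, 9, 0, 0, 0], [1, 0.5, -14, 9, 0, 0, 0], [1, 0.6, -19, 9, 0, 0, 0]], newtons=30)

```text
clock: 6.42
position: [0.4931, -0.207, 0.1385]
orientation: [0.999, 0.05, -0.0, -0.0]
wrist_force: [1.5, 0.5, -2.9]
opening: 0.0272
```

```bash
python3 look.py 7 wrist scene
```

```text
6.425 [ 0.4931 -0.207   0.1385] [ 9.988e-01  4.960e-02 -4.000e-04 -0.000e+00] 0.02724681697552933 [ 1.5  0.5 -2.9] [ 1.    0.51 -0.82  1.91  0.47  0.92 -1.53]
```

View pics/wrist7.png

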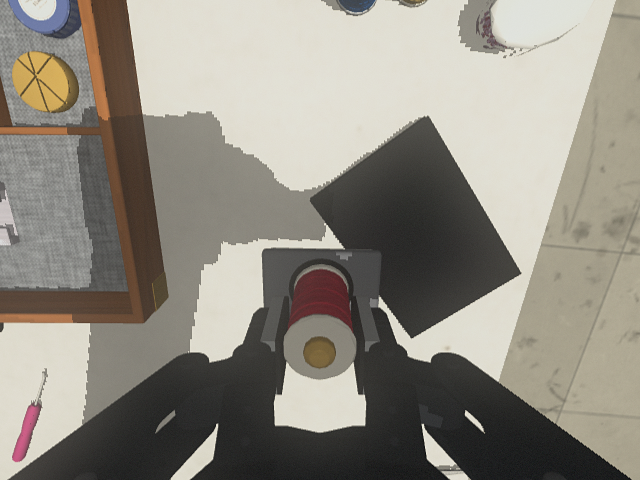

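View pics/scene7.png

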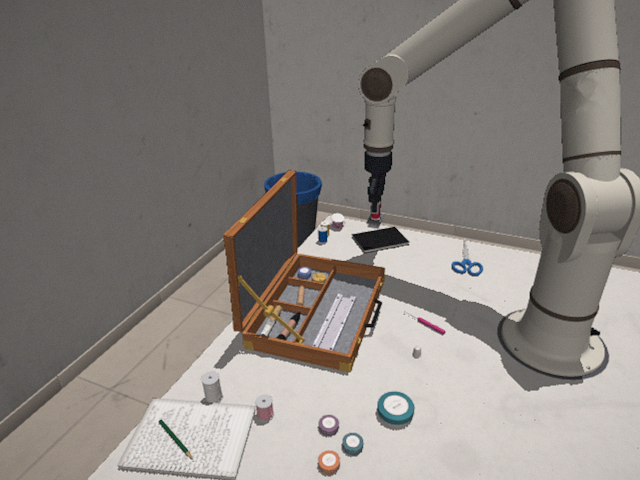

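Run:
```python
from h import *
import pickle
a=pickle.load(open("wrist7.pkl","rb"));b=pickle.load(open("w2.pkl","rb"));c=pickle.load(open("w1.pkl","rb"))
q=[plane(a,p,.01) for p in [(428,117),(520,272),(412,337),(311,199)]]
print(np.round(q,4),np.mean(q,axis=0),[np.linalg.norm(q[i]-q[(i+1)%4]).round(4) for i in range(4)])
print(tri([(a,(311,199)),(b,(572,156)),(c,(570,82))]),tri([(a,(412,337)),(b,(629,256)),(c,(625,193))]))
```

```text
[[ 0.585  -0.2739  0.01  ]
 [ 0.4749 -0.3719  0.01  ]
 [ 0.4057 -0.2952  0.01  ]
 [ 0.5178 -0.1965  0.01  ]] [ 0.49583266 -0.28438709  0.01      ] [np.float64(0.1474), np.float64(0.1033), np.float64(0.1493), np.float64(0.1025)]
(array([ 0.51619698, -0.19642641,  0.00060674]), [np.float64(0.00032679077115998936), np.float64(0.0005215330331275616), np.float64(0.0004198680993840774)]) (array([ 0.40694239, -0.29442851,  0.01077259]), [np.float64(0.0007711084081062567), np.float64(0.0021893910886155916), np.float64(0.002517406679356833)])
```

Emit:
move_arm(moves=[[1, 0.2, -4, 0, 0, 0, 0], [1, 0.3, -7.7, 0, 0, 0, 0], [1, 0.3, -7.7, -4, 0, 0, 0], [1, 0.3, -7.7, -7, 0, 0, 0], [1, 0.3, -7.7, -8.1, 0, 0, 0], [1, 0.3, -7.7, -8.1, 0, 0, 0]])

```text
clock: 7.28
position: [0.4965, -0.2816, 0.0573]
orientation: [0.999, 0.05, -0.001, -0.001]
wrist_force: [0.4, -0.2, -0.9]
opening: 0.027
```

```bash
python3 look.py 8 wrist scene; python3 -c "
from h import *
crop('pics/scene8.png',320,190,440,270,6,'pics/s8c.png')"
```

```text
7.275 [ 0.4965 -0.2816  0.0573] [ 9.988e-01  4.970e-02 -6.000e-04 -5.000e-04] 0.027015381099978916 [ 0.4 -0.2 -0.9] [ 1.01  0.68 -0.71  1.86  0.59  0.83 -1.48]
```

View pics/wrist8.png

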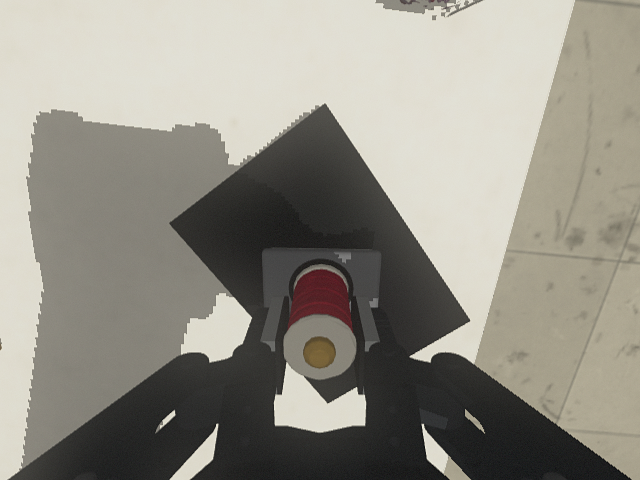

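View pics/s8c.png

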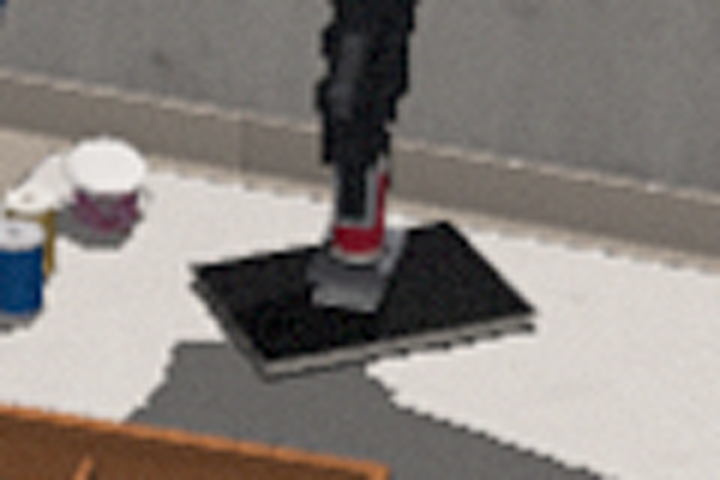

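Emit:
move_arm(moves=[[1, 0, -0.2, -0.2, 0, 0, 0], [1, 0, -0.2, -0.35, 0, 0, 0], [1, 0, -0.2, -0.4, 0, 0, 0], [1, 0, -0.2, -0.4, 0, 0, 0]])

```text
clock: 7.88
position: [0.4969, -0.2841, 0.0538]
orientation: [0.999, 0.049, 0.0, 0.0]
wrist_force: [0.0, -0.4, -2.3]
opening: 0.0275
```

Emit:
move_arm(moves=[[1, 0, 0, -0.1, 0, 0, 0], [1, 0, 0, -0.15, 0, 0, 0], [1, 0, 0, -0.15, 0, 0, 0]])

```text
clock: 8.25
position: [0.4973, -0.2843, 0.053]
orientation: [0.999, 0.049, 0.0, 0.0]
wrist_force: [-1.5, -0.0, 5.9]
opening: 0.0272
```

Emit:
move_arm(moves=[[0.6, 0, 0, 0.05, 0, 0, 0], [0.3, 0, 0, 0.05, 0, 0, 0], [0, 0, 0, 0.05, 0, 0, 0], [0, 0, 0, 0.05, 0, 0, 0], [0, 0, 0, 3, 0, 0, 0], [0, 0, 0, 7, 0, 0, 0], [0, 0, 0, 12, 0, 0, 0], [0, 0, 0, 16, 0, 0, 0]])

```text
clock: 9.25
position: [0.4973, -0.2841, 0.2142]
orientation: [0.999, 0.05, 0.001, 0.0]
wrist_force: [0.2, -0.8, -0.1]
opening: 0.0854
```

```bash
python3 look.py 9 wrist scene; python3 -c "
from h import *
crop('pics/scene9.png',320,190,440,270,6,'pics/s9c.png')"
```

```text
9.25 [ 0.4973 -0.2841  0.2142] [9.988e-01 4.950e-02 5.000e-04 3.000e-04] 0.0853549049357618 [ 0.2 -0.8 -0.1] [ 1.13  0.48 -0.86  1.76  0.41  1.09 -1.34]
```

View pics/wrist9.png

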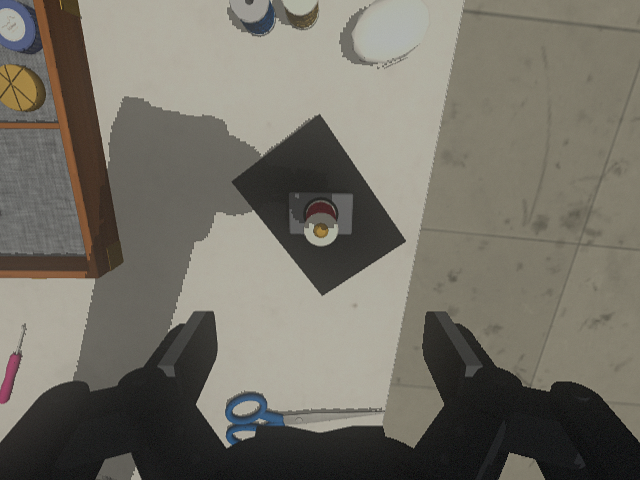

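View pics/s9c.png

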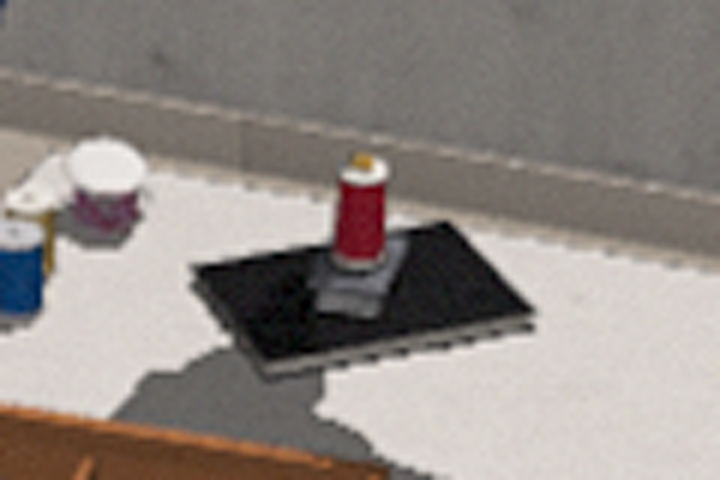

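Emit:
move_arm(moves=[[0, -1, 5, 1.5, 0.013, -0.14, 0], [0, -2, 11, 3, 0.027, -0.28, 0], [0, -3.5, 17, 4.5, 0.04, -0.42, 0], [0, -5, 23, 5, 0.054, -0.56, 0], [0, -6.5, 29, 5, 0.067, -0.7, 0], [0, -8, 35, 5, 0.067, -0.7, 0], [0, -8, 41, 5, 0.067, -0.7, 0], [0, -8, 46, 5, 0.067, -0.7, 0]])

```text
clock: 10.35
position: [0.4731, 0.0428, 0.2783]
orientation: [0.947, 0.046, 0.318, -0.01]
wrist_force: [0.6, -1.3, -0.8]
opening: 0.0853
```

```bash
python3 look.py 10 wrist scene; python3 -c "
from h import *
crop('pics/scene10.png',220,160,420,310,4,'pics/s10c.png')"
```

```text
10.35 [0.4731 0.0428 0.2783] [ 0.9468  0.0458  0.3185 -0.0102] 0.08527167285829279 [ 0.6 -1.3 -0.8] [ 0.66 -0.3  -0.7   2.42 -0.58  0.35 -1.07]
```

View pics/wrist10.png

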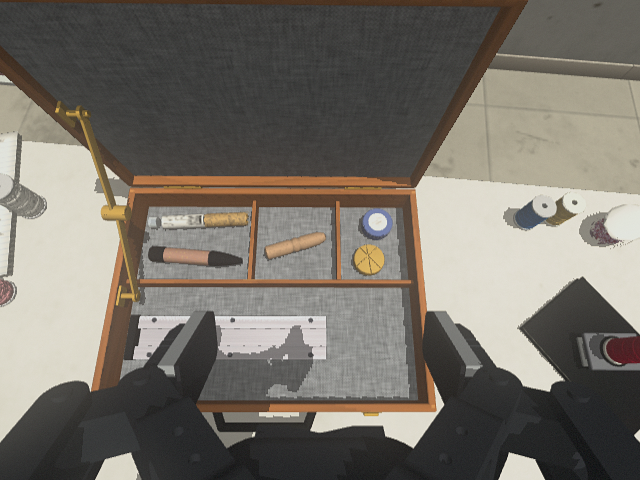

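View pics/s10c.png

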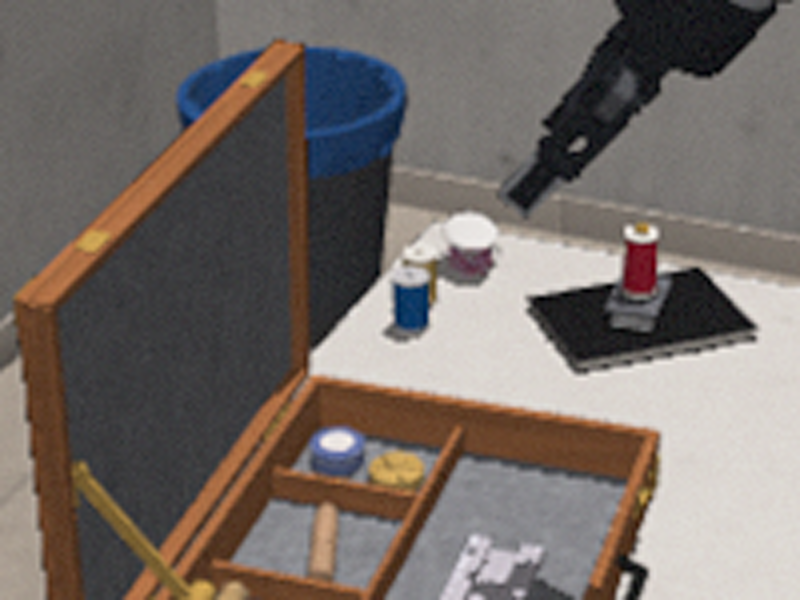

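Run:
```python
from h import *
crop("pics/wrist10.png",40,90,200,330,3.3,"pics/w10c.png")
crop("pics/w2.png",90,0,190,100,6,"pics/w2d.png")
```

```text
(no output)
```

View pics/w10c.png

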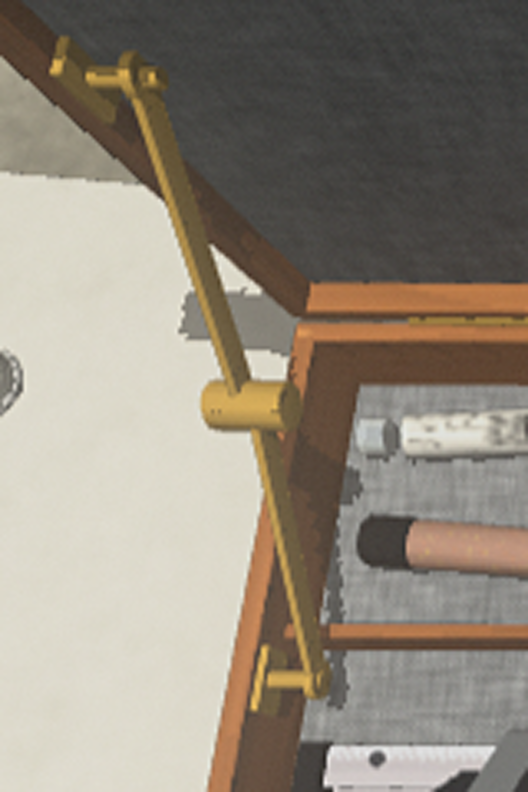

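View pics/w2d.png

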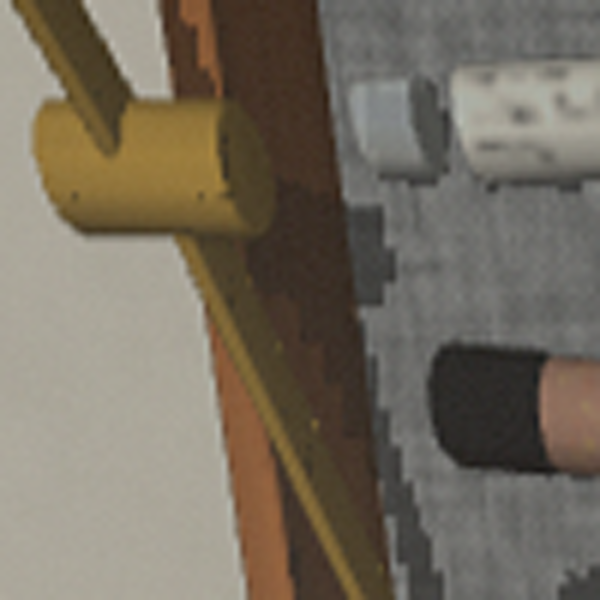

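Run:
```python
from h import *
import pickle
a=pickle.load(open("wrist10.pkl","rb"));b=pickle.load(open("w2.pkl","rb"));c=pickle.load(open("w1.pkl","rb"));d=pickle.load(open("wrist3.pkl","rb"))
O=np.array([.527,.104,0]); ps=.0955; M=R.from_euler('z',ps)
def rep(n,x,e): print(n,x.round(4),np.round(e,4),"case",M.inv().apply(x-O).round(4))
rep("knob",*tri([(a,(115.8,212.4)),(b,(115,27.5))]))
rep("knobR",*tri([(a,(127.3,213.6)),(b,(130.8,28.3))]))
rep("piv",*tri([(a,(136.4,296.7)),(b,(165,126)),(c,(95+82/2,39))]))
for z in(.102,): rep("knob pl",plane(b,(115,27.5),z),0);rep("knob pl",plane(a,(115.8,212.4),z),0)
rep("lidpiv",plane(a,(40+143/3.3,90+72/3.3),.18),0)
K=O+M.apply([.08,.15,.102]);print(K)
```

```text
knob [0.5785 0.2609 0.1023] [0. 0.] case [0.0662 0.1513 0.1023]
knobR [0.5794 0.2502 0.0997] [0.0003 0.0003] case [0.0661 0.1405 0.0997]
piv [0.5045 0.2553 0.0284] [0.0014 0.0008 0.0016] case [-0.0079  0.1528  0.0284]
knob pl [0.5785 0.261  0.102 ] 0 case [0.0662 0.1514 0.102 ]
knob pl [0.5786 0.261  0.102 ] 0 case [0.0663 0.1514 0.102 ]
lidpiv [0.6392 0.2652 0.18  ] 0 case [0.1271 0.1497 0.18  ]
[0.59233223 0.26094489 0.102     ]
```

Emit:
move_arm(moves=[[0, 2.5, 4, 0, 0, 0, 0], [0, 5, 9, -1, 0, 0, 0], [0, 6, 14, -2, 0, 0, 0], [0, 6, 19, -4, 0, 0, 0], [0, 6, 21.5, -6, 0, 0, 0], [0, 6, 21.5, -8, 0, 0, 0], [0, 6, 21.5, -8, 0, 0, 0]])

```text
clock: 11.32
position: [0.4876, 0.2227, 0.2501]
orientation: [0.947, 0.049, 0.318, -0.02]
wrist_force: [-0.5, 0.0, 0.1]
opening: 0.0856
```

```bash
cat > pose.py <<'E'
from h import *
from workcell import status
s=status.sense(); q=R.from_quat(s["orientation"])
M=R.from_euler('z',.0955)
# desired: base tool-down with tool x along case x: matrix cols x=(c,s,0), y=(s,-c,0), z=-z ; then tilt
D=R.from_matrix(M.as_matrix()@np.diag([1,-1,-1.]))
import sys
t=float(sys.argv[1]) if len(sys.argv)>1 else .7
yc=M.apply([0,1,0]); D=R.from_rotvec(-t*yc)*D
print("pos",s["position"].round(4),"f",s["wrist_force"].round(1),"op",round(s["opening"],4),"rotvec to desired",(D*q.inv()).as_rotvec().round(3),"tool z",q.apply([0,0,1]).round(3), "j",s["joint_positions"].round(2),s["clock"])
E
python3 pose.py; python3 look.py 11 wrist
```

```text
pos [0.4876 0.2227 0.2501] f [-0.5  0.   0.1] op 0.0856 rotvec to desired [-0.001 -0.052 -0.011] tool z [ 0.6    0.069 -0.797] j [ 1.04 -0.31 -1.53  2.3  -0.11  0.26 -1.95] 11.325
11.325 [0.4876 0.2227 0.2501] [ 0.9466  0.0492  0.318  -0.0198] 0.08560189384552505 [-0.5  0.   0.1] [ 1.04 -0.31 -1.53  2.3  -0.11  0.26 -1.95]
```

View pics/wrist11.png

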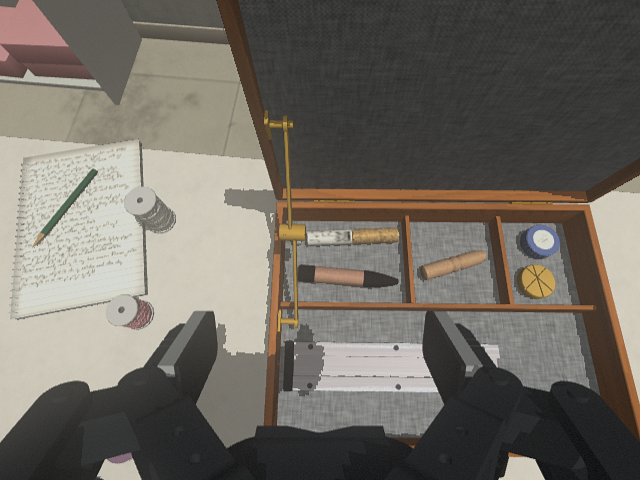

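Emit:
move_arm(moves=[[0, 1.5, 1, -2, -0.01, 0.08, -0.01], [0, 3, 2, -4, -0.02, 0.147, -0.011], [0, 4.5, 3, -6, -0.02, 0.147, -0.011], [0, 6, 3.6, -8, -0.02, 0.147, -0.011], [0, 6.7, 3.6, -10.3, -0.02, 0.147, -0.011], [0, 6.7, 3.6, -10.3, -0.02, 0.147, -0.011]])

```text
clock: 12.12
position: [0.4722, 0.2096, 0.2384]
orientation: [0.966, 0.048, 0.255, -0.022]
wrist_force: [0.3, 0.1, 0.7]
opening: 0.0856
```

```bash
python3 pose.py .5; python3 look.py 12 wrist scene
```

```text
pos [0.4722 0.2096 0.2384] f [0.3 0.1 0.7] op 0.0856 rotvec to desired [-0.02   0.015 -0.008] tool z [ 0.49   0.067 -0.869] j [ 1.12 -0.31 -1.53  2.26 -0.34  0.41 -1.69] 12.125
12.125 [0.4722 0.2096 0.2384] [ 0.9655  0.0479  0.2549 -0.022 ] 0.08564975333722644 [0.3 0.1 0.7] [ 1.12 -0.31 -1.53  2.26 -0.34  0.41 -1.69]
```

View pics/wrist12.png

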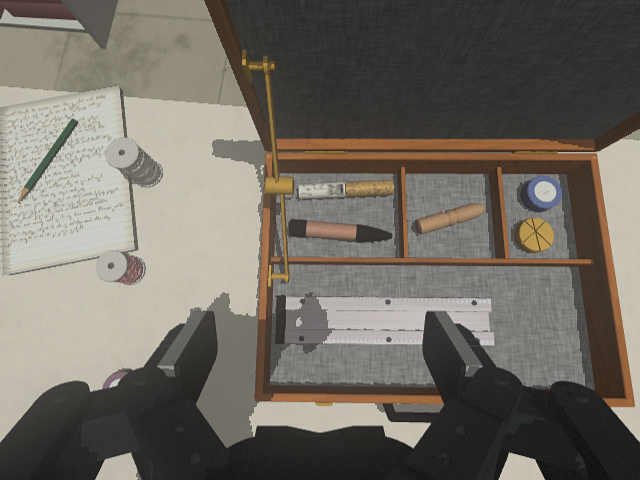

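View pics/scene12.png

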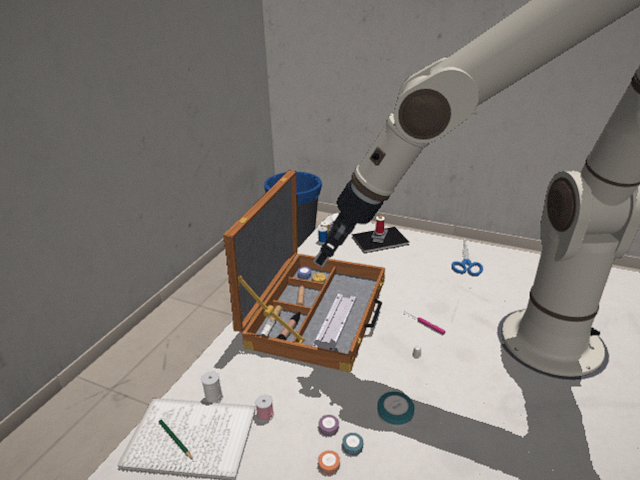

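Emit:
move_arm(moves=[[0, -0.5, -3, -1, -0.02, 0.12, 0], [0, -1, -6, -2, -0.03, 0.24, 0], [0, -1, -9, -3, -0.05, 0.36, 0], [0, -0.5, -11, -5, -0.068, 0.5, 0], [0, 0, -12, -7, -0.068, 0.513, 0], [0, 0.5, -12, -9, -0.068, 0.513, 0], [0, 0.8, -12, -10, -0.068, 0.513, 0], [0, 0.8, -12, -10, -0.068, 0.513, 0]])

```text
clock: 13.22
position: [0.3822, 0.0729, 0.2195]
orientation: [0.998, 0.05, 0.023, -0.004]
wrist_force: [0.2, 0.3, -0.3]
opening: 0.0856
```

```bash
python3 pose.py 0
```

```text
pos [0.3822 0.0729 0.2195] f [ 0.2  0.3 -0.3] op 0.0856 rotvec to desired [-0.011  0.045 -0.004] tool z [ 0.045  0.011 -0.999] j [ 1.51 -0.31 -1.53  2.18 -0.39  0.96 -1.28] 13.225
```

Emit:
move_arm(moves=[[0, 2, -4, 0, -0.011, 0.045, 0], [0, 4, -8, 0, -0.011, 0.045, 0], [0, 6, -12, 0, -0.011, 0.045, 0], [0, 8, -16, 0, -0.011, 0.045, 0], [0, 10, -20, 0, -0.011, 0.045, 0], [0, 12, -24, 0, -0.011, 0.045, 0], [0, 12, -24, 0, -0.011, 0.045, 0]])

```text
clock: 14.1
position: [0.4072, -0.1285, 0.275]
orientation: [0.998, 0.049, 0.024, 0.009]
wrist_force: [0.1, 0.5, -0.8]
opening: 0.0852
```

```bash
python3 pose.py 0
```

```text
pos [ 0.4072 -0.1285  0.275 ] f [ 0.1  0.5 -0.8] op 0.0852 rotvec to desired [ 0.015  0.048 -0.002] tool z [ 0.048 -0.015 -0.999] j [ 2.03 -0.31 -1.53  2.04 -0.36  1.09 -0.82] 14.1
```

Emit:
move_arm(moves=[[0, 5, -2, -4, 0.015, 0.048, 0], [0, 9, -4, -8, 0.015, 0.048, 0], [0, 9, -4, -12, 0.015, 0.048, 0], [0, 9, -4, -12, 0.015, 0.048, 0]])

```text
clock: 14.6
position: [0.3856, -0.129, 0.2447]
orientation: [0.999, 0.049, 0.021, 0.008]
wrist_force: [-0.8, 0.1, 0.2]
opening: 0.0853
```

```bash
python3 pose.py 0
```

```text
pos [ 0.3856 -0.129   0.2447] f [-0.8  0.1  0.2] op 0.0853 rotvec to desired [ 0.014  0.043 -0.003] tool z [ 0.043 -0.014 -0.999] j [ 2.03 -0.31 -1.53  2.12 -0.37  1.02 -0.79] 14.6
```

```bash
cat > kin.py <<'E'
import numpy as np, itertools
from scipy.spatial.transform import Rotation as R
from scipy.optimize import least_squares
S=[([1.45817428,0.50183795,-0.42679613,1.55147379,0.22077928,1.13825861,-0.21028149],[0.23829069,-0.60400079,0.23025607],[.98238,.18684,-.00013,-.00095]),
([0.73412602,-0.12952778,-0.8796523,2.11463906,-0.10985,1.11096633,-1.55724894],[0.36405124,0.05927958,0.28162272],[.99859,.05305,.00067,.00059]),
([0.42748297,0.47113236,-0.85858833,2.02798111,0.47852934,0.84788437,-2.17550607],[0.47895171,0.10877134,0.1235086],[.99879,.04911,.00198,.0003]),
([.33,.59,-.75,2.07,.61,.72,-2.29],[.4759,.1086,.0487],[.9988,.0492,.0005,.0002]),
([.49,.58,-.75,2.08,.61,.71,-2.13],[.4825,.0332,.0487],[.9988,.0494,0,-.0006]),
([1.,.51,-.82,1.91,.47,.92,-1.53],[.4931,-.207,.1385],[.9988,.0496,-.0004,0]),
([1.01,.68,-.71,1.86,.59,.83,-1.48],[.4965,-.2816,.0573],[.9988,.0497,-.0006,-.0005]),
([1.13,.48,-.86,1.76,.41,1.09,-1.34],[.4973,-.2841,.2142],[.9988,.0495,.0005,.0003]),
([.66,-.3,-.7,2.42,-.58,.35,-1.07],[.4731,.0428,.2783],[.9468,.0458,.3185,-.0102]),
([1.04,-.31,-1.53,2.3,-.11,.26,-1.95],[.4876,.2227,.2501],[.9466,.0492,.318,-.0198]),
([1.12,-.31,-1.53,2.26,-.34,.41,-1.69],[.4722,.2096,.2384],[.9655,.0479,.2549,-.022]),
([1.51,-.31,-1.53,2.18,-.39,.96,-1.28],[.3822,.0729,.2195],[.998,.05,.023,-.004]),
([2.03,-.31,-1.53,2.04,-.36,1.09,-.82],[.4072,-.1285,.275],[.998,.049,.024,.009])]
def fk(p,sg,j):
    d1,d3,d5,d7,a3,a5,o1,o7=p
    q=np.array(j)*sg
    T=R.from_euler('z',q[0]+o1); x=np.array([0,0,d1])
    T=T*R.from_euler('y',q[1])*R.from_euler('z',q[2]); x=x+T.apply([a3,0,d3])
    T=T*R.from_euler('y',q[3])*R.from_euler('z',q[4]); x=x+T.apply([a5,0,d5])
    T=T*R.from_euler('y',q[5])*R.from_euler('z',q[6]+o7); x=x+T.apply([0,0,d7])
    return x,T
def res(p,sg):
    r=[]
    for j,x,q in S:
        X,T=fk(p,sg,j); r+=list(X-x); r+=list(.3*(R.from_quat(q).inv()*T).as_rotvec())
    return np.array(r)
if __name__=="__main__":
    out=[]
    for sz in itertools.product([1,-1],repeat=4):
      for sy in itertools.product([1,-1],repeat=2):
        sg=np.array([sz[0],1,sz[1],sy[0],sz[2],sy[1],sz[3]])
        for o in(0,1.57,3.14,-1.57):
            for o7 in (0,1.57,3.14,-1.57):
                s=least_squares(res,[.36,.45,.4,.25,0,0,o,o7],args=(sg,),max_nfev=25); out.append((s.cost,sg,s.x))
    out.sort(key=lambda a:a[0])
    for c,sg,x in out[:4]: print(c,sg,x.round(4))
    r=res(out[0][2],out[0][1]).reshape(-1,6); print(np.abs(r).max(1).round(4))
    np.savez("kin.npz",p=out[0][2],sg=out[0][1])
E
time python3 kin.py
```

```text
Still running in the background as job /tmp/bash_jobs.1000/1a2404bd29d5 (pid 1347). You'll get a notice when it ends.
```

Edit , replacing
```

```
with
```

```

```bash
cat /tmp/bash_jobs.1000/1a2404bd29d5/std*
```

```text
real	13m36.871s
user	13m11.080s
sys	0m0.362s
0.0004026948095901578 [-1  1 -1  1 -1  1 -1] [ 3.2730e-01  5.1090e-01  4.5550e-01  3.5450e-01  1.3000e-03 -4.0000e-04
 -3.2700e-02  1.5371e+00]
0.0004026948095901583 [-1  1 -1  1 -1  1 -1] [ 3.2730e-01  5.1090e-01  4.5550e-01  3.5450e-01  1.3000e-03 -4.0000e-04
 -3.2700e-02  1.5371e+00]
0.00040269480959015836 [-1  1 -1  1 -1  1 -1] [ 3.2730e-01  5.1090e-01  4.5550e-01  3.5450e-01  1.3000e-03 -4.0000e-04
 -3.2700e-02  1.5371e+00]
0.0004026948095901587 [-1  1 -1  1 -1  1 -1] [ 3.2730e-01  5.1090e-01  4.5550e-01  3.5450e-01  1.3000e-03 -4.0000e-04
 -3.2700e-02  1.5371e+00]
[0.0071 0.0105 0.0041 0.0044 0.006  0.0048 0.0039 0.0044 0.0075 0.0073
 0.0059 0.0081 0.0059]
```

```bash
cat > sim.py <<'E'
import numpy as np
from scipy.spatial.transform import Rotation as R
from scipy.optimize import lsq_linear, least_squares
P=np.load("kin.npz"); p=P["p"]; sg=P["sg"]
LO=np.array([-2.88,-.31,-1.54,.2,-1.41,.19,-2.57]);HI=np.array([2.88,2.03,1.56,2.42,4.55,2.02,2.57])
def rz(a): c,s=np.cos(a),np.sin(a); return np.array([[c,-s,0],[s,c,0],[0,0,1]])
def ry(a): c,s=np.cos(a),np.sin(a); return np.array([[c,0,s],[0,1,0],[-s,0,c]])
def fkj(j):
    d1,d3,d5,d7,a3,a5,o1,o7=p; q=np.array(j)*sg; z=np.array([0,0,1.]);y=np.array([0,1.,0])
    T=rz(o1);x=np.array([0,0,d1]);ax=[];o=[]
    for k,(f,a,off) in enumerate([(rz,z,None),(ry,y,None),(rz,z,[0,0,d3]),(ry,y,None),(rz,z,[0,0,d5]),(ry,y,None),(rz,z,None)]):
        ax.append(T@a*sg[k]); o.append(x); T=T@f(q[k])
        if off is not None: x=x+T@np.array(off)
    T=T@rz(o7); x=x+T@np.array([0,0,d7])
    J=np.array([np.r_[np.cross(a,x-oo),a] for a,oo in zip(ax,o)]).T
    return x,T,J
def err(j,X,T):
    x,t,J=fkj(j); return np.r_[X-x,R.from_matrix(T@t.T).as_rotvec()],J
W=np.array([1,1,1,.3,.3,.3])
def step(j,X,T,mode="clamp",lam=.02,n=12):
    j=j.copy()
    for _ in range(n):
        e,J=err(j,X,T)
        if mode=="clamp":
            A=J; dq=A.T@np.linalg.solve(A@A.T+lam**2*np.eye(6),e); nn=np.abs(dq).max(); dq*=min(1,.1/max(nn,1e-9)); j=np.clip(j+dq,LO,HI)
        else:
            dq=lsq_linear(np.vstack([W[:,None]*J,lam*np.eye(7)]),np.r_[W*e,np.zeros(7)],bounds=(np.maximum(LO-j,-.1)-1e-9,np.minimum(HI-j,.1)+1e-9)).x; j=np.clip(j+dq,LO,HI)
    return j
def run(j,rows,mode,T0=None):
    x,t,_=fkj(j); 
    for r in rows:
        X=x+np.array(r[1:4])/100; T=R.from_rotvec(r[4:7]).as_matrix()@t; j=step(j,X,T,mode)
    return j
E
cat > t.py <<'E'
from sim import *
A=[1.13,.48,-.86,1.76,.41,1.09,-1.34]
m1=[[0,-1,5,1.5,.013,-.14,0],[0,-2,11,3,.027,-.28,0],[0,-3.5,17,4.5,.04,-.42,0],[0,-5,23,5,.054,-.56,0],[0,-6.5,29,5,.067,-.7,0],[0,-8,35,5,.067,-.7,0],[0,-8,41,5,.067,-.7,0],[0,-8,46,5,.067,-.7,0]]
m0=[[0,5,6,2,0,0,-.1],[0,10,12,4,0,0,-.2],[0,14,17,5,0,0,-.277],[0,18,22,5,0,0,-.277],[0,20,28,5,0,0,-.277],[0,20,34,5,0,0,-.277],[0,20,40,5,0,0,-.277],[0,18,43,5,0,0,-.277],[0,16,49,5,0,0,-.277],[0,14,55,5,0,0,-.277],[0,12,61,5,0,0,-.277],[0,12,66.3,5,0,0,-.277]]
for mode in("clamp","lsq"):
    j=run(np.array([1.458,.502,-.427,1.551,.221,1.138,-.21]),m0,mode); print(mode,"m0",j.round(2),fkj(j)[0].round(3),"true .73 -.13 -.88 2.11 -.11 1.11 -1.56")
    j=run(np.array(A),m1,mode); print(mode,"m1",j.round(2),fkj(j)[0].round(3),"true .66 -.3 -.7 2.42 -.58 .35 -1.07")
E
python3 t.py
```

```text
clamp m0 [ 0.72 -0.14 -0.85  2.12 -0.12  1.12 -1.55] [0.357 0.067 0.279] true .73 -.13 -.88 2.11 -.11 1.11 -1.56
clamp m1 [ 0.62 -0.31 -0.99  2.42 -0.74  0.35 -1.32] [0.427 0.206 0.248] true .66 -.3 -.7 2.42 -.58 .35 -1.07
lsq m0 [ 0.52 -0.12 -0.68  2.12 -0.08  1.11 -1.59] [0.357 0.067 0.279] true .73 -.13 -.88 2.11 -.11 1.11 -1.56
lsq m1 [ 0.24 -0.31 -0.8   2.42  0.25  0.36 -2.29] [0.418 0.181 0.273] true .66 -.3 -.7 2.42 -.58 .35 -1.07
```

```bash
cat > t2.py <<'E'
from sim import *
j0=np.array([2.03,-.31,-1.53,2.04,-.36,1.09,-.82])
m=[[0,5,-2,-4,.015,.048,0],[0,9,-4,-8,.015,.048,0],[0,9,-4,-12,.015,.048,0],[0,9,-4,-12,.015,.048,0]]
for n in(3,12): 
    j=j0.copy();x,t,_=fkj(j)
    for r in m: j=step(j,x+np.array(r[1:4])/100,R.from_rotvec(r[4:7]).as_matrix()@t,"clamp",n=n)
    print(j.round(2),fkj(j)[0])
# unconstrained tendencies from current state for various directions
j=np.array([2.03,-.31,-1.53,2.12,-.37,1.02,-.79]); x,t,J=fkj(j); print(x)
G=J.T@np.linalg.inv(J@J.T+4e-4*np.eye(6))
print("dq per 1cm / .1rad"); 
for k in range(6): print("xyzabc"[k],(G[:,k]*(.01 if k<3 else .1)).round(3))
u,s,v=np.linalg.svd(J); print("null",v[-1].round(2), s.round(2))
E
python3 t2.py
```

```text
[ 2.6  -0.31 -1.54  2.06 -0.57  0.97 -0.65] [ 0.3443739  -0.34441431  0.27115661]
[ 2.62 -0.31 -1.54  2.09 -0.7   0.96 -0.52] [ 0.36345906 -0.3370586   0.26630769]
[ 0.38852005 -0.12997648  0.23812248]
dq per 1cm / .1rad
x [ 0.049 -0.01  -0.051 -0.018 -0.011  0.004 -0.001]
y [-0.041 -0.006  0.021  0.006 -0.005  0.002 -0.016]
z [-0.035  0.004  0.038 -0.014  0.011  0.023 -0.009]
a [ 0.136  0.063 -0.097 -0.022 -0.022  0.044  0.047]
b [ 0.171 -0.058 -0.163 -0.067  0.012  0.102 -0.012]
c [-0.002  0.032 -0.017  0.     0.031 -0.012  0.067]
null [ 0.06 -0.48  0.28 -0.   -0.54  0.2   0.59] [1.86 1.59 1.34 0.39 0.29 0.09]
```

```bash
cat > ik.py <<'E'
from sim import *
M=R.from_euler('z',.0955)
def pose(tilt,flip=False,yaw=.0955,knob=np.array([.5785,.261,.102]),back=0.):
    Mz=R.from_euler('z',yaw)
    D=Mz.as_matrix()@np.diag([1,-1,-1.])
    if flip: D=D@np.diag([-1,-1,1.])
    yc=Mz.apply([0,1,0]); D=R.from_rotvec(-tilt*yc).as_matrix()@D
    return knob+D[:,2]*(.019-back),D
def margin(j): return np.minimum(j-LO,HI-j)
def iks(X,T,n=300,seed=0):
    rng=np.random.default_rng(seed); best={}
    for _ in range(n):
        j=rng.uniform(LO,HI)
        s=least_squares(lambda q:err(q,X,T)[0],j,jac=lambda q:-err(q,X,T)[1],bounds=(LO,HI),max_nfev=40)
        if s.cost<1e-7:
            k=round(s.x[2]/.2); m=margin(s.x).min()
            if k not in best or m>best[k][0]: best[k]=(m,s.x)
    return best
if __name__=="__main__":
    for flip in(0,1):
        for tilt in(0.,.25,.5):
            b=iks(*pose(tilt,flip))
            print(flip,tilt)
            for k in sorted(b): print("   ",b[k][0].round(2),b[k][1].round(2))
E
time python3 ik.py
```

```text
0 0.0
    0.06 [ 0.14  0.82 -0.92  1.69  0.75  1.02 -2.51]
    0.19 [ 0.03  0.73 -0.71  1.69  0.57  0.94 -2.38]
    0.31 [-0.09  0.68 -0.52  1.69  0.41  0.89 -2.26]
    0.44 [-0.23  0.64 -0.32  1.69  0.25  0.85 -2.13]
    0.56 [-0.37  0.62 -0.13  1.69  0.1   0.84 -2.01]
    0.65 [-0.51  0.62  0.07  1.69 -0.06  0.84 -1.89]
    0.66 [-0.67  0.64  0.3   1.69 -0.23  0.85 -1.75]
    0.69 [-0.8   0.67  0.49  1.69 -0.39  0.88 -1.63]
    0.73 [-0.92  0.73  0.69  1.69 -0.55  0.93 -1.5 ]
    0.73 [-0.98  0.76  0.78  1.69 -0.63  0.96 -1.44]
    0.62 [-1.07  0.83  0.94  1.69 -0.77  1.03 -1.34]
    0.42 [-1.16  0.95  1.14  1.69 -0.94  1.15 -1.23]
0 0.25
    0.03 [-0.12  0.58 -0.5   1.9   0.68  0.59 -2.54]
    0.17 [-0.27  0.54 -0.3   1.9   0.5   0.54 -2.4 ]
    0.29 [-0.38  0.53 -0.16  1.9   0.36  0.51 -2.28]
    0.31 [-0.48  0.53 -0.03  1.9   0.22  0.5  -2.17]
    0.3 [-0.72  0.54  0.28  1.9  -0.12  0.49 -1.87]
    0.32 [-0.88  0.58  0.49  1.9  -0.36  0.51 -1.67]
    0.38 [-1.03  0.63  0.7   1.9  -0.59  0.57 -1.48]
    0.46 [-1.15  0.71  0.89  1.9  -0.81  0.65 -1.3 ]
    0.5 [-1.19  0.75  0.96  
[... 1610 characters left out ...]
-0.74  0.62  1.78]
    0.5 [-1.2   0.75  0.97  1.9  -0.89  0.69  1.9 ]
1 0.5
    0.03 [ 0.39  1.24 -1.51  2.08  1.82  1.36 -0.1 ]
    0.19 [ 0.36  1.05 -1.35  2.08  1.73  1.15 -0.14]
    0.34 [ 0.28  0.85 -1.16  2.08  1.65  0.92 -0.18]
    0.34 [ 0.23  0.77 -1.05  2.08  1.6   0.81 -0.18]
    0.34 [ 0.13  0.67 -0.89  2.08  1.54  0.68 -0.18]
    0.34 [-0.02  0.59 -0.68  2.08  1.46  0.55 -0.17]
    0.24 [-0.18  0.53 -0.47  2.08  1.38  0.43 -0.13]
    0.16 [-0.32  0.5  -0.3   2.08  1.29  0.35 -0.08]
    0.08 [-0.48  0.49 -0.1   2.08  1.16  0.27  0.01]
    0.01 [-0.65  0.49  0.1   2.08  0.95  0.2   0.2 ]
    0.05 [-1.18  0.63  0.79  2.08 -1.09  0.24  2.09]
real	3m4.601s
user	3m2.613s
sys	0m0.075s
```

```bash
cat > t3.py <<'E'
from sim import *
from ik import pose
def go(j,X,T,rows,maxd=.0625,maxr=.186):
    # straight interpolation in rows
    x,t,_=fkj(j); d=X-x; w=R.from_matrix(T@t.T).as_rotvec()
    for k in range(1,rows+1):
        f=k/rows; j=step(j,x+d*f,R.from_rotvec(w*f).as_matrix()@t,"clamp")
    return j
def down(yaw): return R.from_euler('z',yaw).as_matrix()@np.diag([1,-1,-1.])
def show(n,j): print(n,j.round(2),fkj(j)[0].round(3))
j0=np.array([2.03,-.31,-1.53,2.12,-.37,1.02,-.79])
for (a,b) in [((-.05,0,.05),None),((-.05,.05,.05),None),((-.08,-.05,.1),None)]:
    j=j0.copy(); x,t,_=fkj(j)
    j=go(j,x+np.array(a),t,4); show(("retract",a),j)
    for tgt in [(.3,-.45,.3),(.45,-.4,.25),(.5,-.2,.25),(.48,.1,.2)]:
        j=go(j,np.array(tgt),down(.0955),8); show(tgt,j)
E
python3 t3.py
```

```text
('retract', (-0.05, 0, 0.05)) [ 1.61 -0.31 -1.04  2.14 -0.31  1.15 -0.77] [ 0.339 -0.13   0.287]
(0.3, -0.45, 0.3) [ 1.73  0.36 -1.    1.72  0.32  1.23 -0.83] [ 0.3  -0.45  0.3 ]
(0.45, -0.4, 0.25) [ 1.34  0.53 -0.93  1.63  0.45  1.21 -1.16] [ 0.45 -0.4   0.25]
(0.5, -0.2, 0.25) [ 1.11  0.42 -1.    1.79  0.39  1.14 -1.48] [ 0.5  -0.2   0.25]
(0.48, 0.1, 0.2) [ 0.59  0.4  -1.02  1.96  0.4   1.01 -2.1 ] [0.48 0.1  0.2 ]
('retract', (-0.05, 0.05, 0.05)) [ 1.38 -0.31 -0.96  2.16 -0.3   1.15 -0.91] [ 0.338 -0.079  0.285]
(0.3, -0.45, 0.3) [ 1.58  0.3  -0.78  1.72  0.23  1.21 -0.74] [ 0.3  -0.45  0.3 ]
(0.45, -0.4, 0.25) [ 1.25  0.48 -0.77  1.63  0.36  1.17 -1.08] [ 0.45 -0.4   0.25]
(0.5, -0.2, 0.25) [ 1.01  0.37 -0.84  1.79  0.3   1.12 -1.41] [ 0.5  -0.2   0.25]
(0.48, 0.1, 0.2) [ 0.51  0.36 -0.92  1.96  0.34  0.99 -2.04] [0.48 0.1  0.2 ]
('retract', (-0.08, -0.05, 0.1)) [ 1.61 -0.31 -0.87  2.06 -0.28  1.27 -0.63] [ 0.309 -0.18   0.335]
(0.3, -0.45, 0.3) [ 1.66  0.33 -0.89  1.72  0.27  1.22 -0.78] [ 0.3  -0.45  0.3 ]
(0.45, -0.4, 0.25) [ 1.3   0.51 -0.86  1.63  0.41  1.19 -1.12] [ 0.45 -0.4   0.25]
(0.5, -0.2, 0.25) [ 1.07  0.39 -0.93  1.79  0.35  1.13 -1.45] [ 0.5  -0.2   0.25]
(0.48, 0.1, 0.2) [ 0.55  0.38 -0.97  1.96  0.37  1.   -2.07] [0.48 0.1  0.2 ]
```

Emit:
move_arm(moves=[[0, -1.5, 1.5, 1.5, 0, 0, 0], [0, -3, 3, 3, 0, 0, 0], [0, -5, 5, 5, 0, 0, 0], [0, -5, 5, 5, 0, 0, 0]])

```text
clock: 15.1
position: [0.3362, -0.0787, 0.296]
orientation: [0.998, 0.05, 0.022, 0.008]
wrist_force: [0.5, -0.1, 0.3]
opening: 0.0853
```

```bash
python3 pose.py 0
```

```text
pos [ 0.3362 -0.0787  0.296 ] f [ 0.5 -0.1  0.3] op 0.0853 rotvec to desired [ 0.015  0.044 -0.005] tool z [ 0.044 -0.015 -0.999] j [ 1.26 -0.31 -0.89  2.16 -0.26  1.14 -0.98] 15.1
```

```bash
cat > t4.py <<'E'
from t3 import *
print("----")
j0=np.array([1.26,-.31,-.89,2.16,-.26,1.14,-.98])
pi=np.pi
for path in [[(.42,-.12,.24,0),(.46,-.05,.22,.8),(.46,.0,.22,1.6),(.46,.08,.22,2.4),(.48,.15,.22,pi)],
             [(.45,-.2,.24,0),(.48,-.15,.22,.8),(.48,-.1,.22,1.6),(.48,.0,.22,2.4),(.48,.1,.22,pi)],
             [(.45,-.2,.24,0),(.48,.1,.2,0),(.48,.1,.2,.8),(.48,.1,.2,1.6),(.48,.1,.2,2.4),(.48,.15,.2,pi)]]:
    j=j0.copy()
    for x,y,z,a in path:
        j=go(j,np.array([x,y,z]),down(.0955+a),8); show((x,y,z,a),j)
    for tilt in (.2,.3,.4):
        X,T=pose(tilt,True,back=.07); k=go(j,X,T,8); show(("pre",tilt),k)
        X,T=pose(tilt,True,back=.0); k=go(k,X,T,8); show(("grasp",tilt),k)
        X,T=pose(tilt,True,knob=np.array([.5785,.261,.102])+[-.03,-.003,.022]); k=go(k,X,T,8); show(("lift",tilt),k)
E
python3 t4.py | sed -n '/----/,$p'
```

```text
----
(0.42, -0.12, 0.24, 0) [ 1.26  0.21 -1.13  2.03  0.22  1.03 -1.46] [ 0.42 -0.12  0.24]
(0.46, -0.05, 0.22, 0.8) [ 1.1   0.4  -1.26  2.    0.44  1.06 -1.04] [ 0.46 -0.05  0.22]
(0.46, 0.0, 0.22, 1.6) [ 1.07  0.54 -1.45  2.    0.6   1.14 -0.51] [0.46 0.   0.22]
(0.46, 0.08, 0.22, 2.4) [ 0.89  0.67 -1.54  1.99  0.72  1.23 -0.  ] [0.46  0.079 0.22 ]
(0.48, 0.15, 0.22, 3.141592653589793) [ 0.69  0.78 -1.54  1.91  0.81  1.31  0.56] [0.48 0.15 0.22]
('pre', 0.2) [ 0.35  0.84 -1.3   1.85  1.08  1.11  0.33] [0.568 0.26  0.152]
('grasp', 0.2) [ 0.3   0.92 -1.2   1.86  1.19  1.03  0.28] [0.582 0.261 0.083]
('lift', 0.2) [ 0.33  0.87 -1.24  1.91  1.16  1.04  0.25] [0.552 0.258 0.105]
('pre', 0.3) [ 0.36  0.78 -1.29  1.94  1.18  1.02  0.22] [0.563 0.26  0.151]
('grasp', 0.3) [ 0.29  0.88 -1.17  1.94  1.31  0.95  0.15] [0.584 0.262 0.084]
('lift', 0.3) [ 0.32  0.82 -1.22  1.99  1.27  0.96  0.13] [0.554 0.259 0.106]
('pre', 0.4) [ 0.36  0.73 -1.26  2.04  1.3   0.93  0.08] [0.559 0.259 0.149]
('grasp', 0.4) [ 0.28  0.83 -1.13  2.01  1.45  0.89 -0.  ] [0.586 0.262 0.084]
('lift', 0.4) [ 0.31  0.
[... 1722 characters left out ...]
'pre', 0.2) [ 0.36  0.87 -1.34  1.85  1.11  1.14  0.31] [0.568 0.26  0.152]
('grasp', 0.2) [ 0.31  0.95 -1.23  1.86  1.22  1.07  0.26] [0.582 0.261 0.083]
('lift', 0.2) [ 0.34  0.9  -1.28  1.91  1.19  1.07  0.23] [0.552 0.258 0.105]
('pre', 0.3) [ 0.38  0.82 -1.33  1.94  1.21  1.05  0.2 ] [0.563 0.26  0.151]
('grasp', 0.3) [ 0.31  0.91 -1.21  1.94  1.34  0.99  0.14] [0.584 0.262 0.084]
('lift', 0.3) [ 0.34  0.85 -1.26  1.99  1.3   1.    0.12] [0.554 0.259 0.106]
('pre', 0.4) [ 0.38  0.76 -1.31  2.04  1.33  0.98  0.06] [0.559 0.259 0.149]
('grasp', 0.4) [ 0.3   0.87 -1.18  2.01  1.47  0.93 -0.01] [0.586 0.262 0.084]
('lift', 0.4) [ 0.33  0.81 -1.23  2.07  1.43  0.94 -0.03] [0.556 0.259 0.106]
```

```bash
cat > t5.py <<'E'
from sim import *
from ik import pose, margin
from t3 import down
import sys
j0=np.array([1.26,-.31,-.89,2.16,-.26,1.14,-.98])
def go(j,X,T,tr,rows):
    x,t,_=fkj(j); d=X-x; w=R.from_matrix(T@t.T).as_rotvec()
    for k in range(1,rows+1):
        f=k/rows; j=step(j,x+d*f,R.from_rotvec(w*f).as_matrix()@t,"clamp",n=5); tr.append(margin(j).min())
    return j
rng=np.random.default_rng(int(sys.argv[1])); res=[]
import time; t0=time.time()
while time.time()-t0<240:
    n=rng.integers(2,5); x=rng.uniform(.38,.55,n);y=np.sort(rng.uniform(-.45,.2,n)) if rng.random()<.7 else rng.uniform(-.45,.2,n);z=rng.uniform(.2,.4,n);a=np.sort(rng.uniform(-.6,np.pi,n)); a[-1]=np.pi; 
    a=np.minimum(a,np.pi)
    tr=[];j=j0.copy()
    for i in range(n):
        prev=0 if i==0 else a[i-1]
        if a[i]-prev>2.5: m=(a[i]+prev)/2; j=go(j,(fkj(j)[0]+[x[i],y[i],z[i]])/2,down(.0955+m),tr,6)
        j=go(j,np.array([x[i],y[i],z[i]]),down(.0955+a[i]),tr,8)
        if min(tr[6:]+[1])<.02: break
    else:
        X,T=pose(.3,True,back=.07); j=go(j,X,T,tr,6); X,T=pose(.3,True); j=go(j,X,T,tr,6)
        e=np.linalg.norm(err(j,X,T)[0]); 
        if e<.02: res.append((min(tr[8:]),j.round(2),np.c_[x,y,z,a].round(2).tolist()))
res.sort(key=lambda r:-r[0]); print(len(res))
for r in res[:5]: print(r)
E
for s in 1 2 3; do python3 t5.py $s | sed -n '/^[0-9(]/p' > o$s.txt & done; wait; tail -n 6 o1.txt o2.txt o3.txt | grep -v retract
```

```text
==> o1.txt <==
501
(np.float64(0.43670245887653314), array([ 0.03,  0.63, -0.72,  1.94,  0.96,  0.64,  0.35]), [[0.44, -0.26, 0.31, 2.1], [0.49, 0.0, 0.21, 3.14]])
(np.float64(0.4314551140807621), array([ 0.01,  0.62, -0.7 ,  1.94,  0.95,  0.63,  0.37]), [[0.42, -0.44, 0.28, 2.47], [0.54, -0.3, 0.38, 3.14]])
(np.float64(0.425608328776514), array([ 0.08,  0.65, -0.79,  1.94,  1.02,  0.68,  0.31]), [[0.44, -0.06, 0.3, 1.89], [0.53, 0.09, 0.21, 3.14]])
(np.float64(0.42088863349675437), array([-0.01,  0.61, -0.66,  1.94,  0.92,  0.61,  0.39]), [[0.41, -0.13, 0.28, 1.88], [0.53, -0.42, 0.27, 3.14]])
(np.float64(0.4120446012565784), array([ 0.02,  0.62, -0.71,  1.94,  0.96,  0.63,  0.36]), [[0.43, -0.34, 0.39, 2.05], [0.44, -0.26, 0.25, 2.11], [0.47, -0.19, 0.34, 2.25], [0.54, 0.02, 0.39, 3.14]])

==> o2.txt <==
489
(np.float64(0.4323989224279863), array([ 0.02,  0.62, -0.71,  1.94,  0.95,  0.63,  0.36]), [[0.38, -0.41, 0.39, 1.44], [0.52, -0.34, 0.3, 3.14]])
(np.float64(0.43235106804459694), array([ 0.01,  0.61, -0.69,  1.94,  0.94,  0.62,  0.37]), [[0.46, -0.09, 0.36, 2.27], [0.53, -0.01
[... 588 characters left out ...]
36]), [[0.42, -0.25, 0.28, 1.92], [0.54, -0.21, 0.28, 3.14]])
(np.float64(0.4379473487813352), array([ 0.01,  0.62, -0.7 ,  1.94,  0.95,  0.63,  0.37]), [[0.41, -0.2, 0.21, 2.43], [0.55, -0.13, 0.35, 3.14]])
(np.float64(0.4296932862783049), array([ 0.  ,  0.61, -0.68,  1.94,  0.93,  0.62,  0.38]), [[0.41, -0.35, 0.33, 2.11], [0.55, -0.24, 0.39, 3.14]])
(np.float64(0.4230147403487272), array([-0.  ,  0.61, -0.68,  1.94,  0.93,  0.62,  0.38]), [[0.43, -0.24, 0.38, 2.23], [0.49, 0.0, 0.33, 2.64], [0.55, 0.01, 0.25, 3.14]])
(np.float64(0.42211464192700926), array([-0.01,  0.61, -0.66,  1.94,  0.92,  0.61,  0.39]), [[0.44, -0.24, 0.35, 2.21], [0.42, -0.38, 0.36, 2.48], [0.49, -0.12, 0.35, 3.14]])
```

Emit:
move_arm(moves=[[0, 1.5, -2, 0.3, 0, 0, 0.18], [0, 3, -4.5, 0.5, 0, 0, 0.36], [0, 4.5, -7, 0.7, 0, 0, 0.54], [0, 6, -9.5, 0.8, 0, 0, 0.72], [0, 7, -12, 1, 0, 0, 0.9], [0, 8, -14, 1.2, 0, 0, 1.08], [0, 9, -16, 1.3, 0, 0, 1.26], [0, 9.5, -17, 1.4, 0, 0, 1.44]])

```text
clock: 16.1
position: [0.4319, -0.2505, 0.3091]
orientation: [0.716, 0.697, 0.022, -0.009]
wrist_force: [0.4, 0.6, 0.1]
opening: 0.0851
```

```bash
python3 pose.py 0
```

```text
pos [ 0.4319 -0.2505  0.3091] f [0.4 0.6 0.1] op 0.0851 rotvec to desired [-0.021  0.048 -1.448] tool z [ 0.02   0.044 -0.999] j [ 1.26  0.21 -0.85  1.81  0.12  1.19  0.35] 16.1
```

Emit:
move_arm(moves=[[0, 0.5, 2, -0.5, 0, 0, 0.18], [0, 1, 5, -1, 0, 0, 0.36], [0, 2, 8, -2, 0, 0, 0.54], [0, 3, 11, -3, 0, 0, 0.72], [0, 4, 14, -4, 0, 0, 0.9], [0, 5, 17, -5, 0, 0, 1.08], [0, 5.5, 20, -6, 0, 0, 1.26], [0, 5.8, 23, -7, 0, 0, 1.44]])

```text
clock: 17.1
position: [0.4896, -0.0185, 0.2391]
orientation: [0.078, 0.997, 0.012, -0.021]
wrist_force: [0.2, -0.5, -0.5]
opening: 0.0855
```

```bash
cat > posef.py <<'E'
from ik import pose
from h import *
from workcell import status
import sys
t=float(sys.argv[1]); back=float(sys.argv[2])
s=status.sense(); q=R.from_quat(s["orientation"]); X,D=pose(t,True,back=back)
print(s["clock"],"pos",s["position"].round(4),"f",s["wrist_force"].round(1),"op",round(s["opening"],4),"j",s["joint_positions"].round(2))
print("target",X.round(4),"shift cm",((X-s["position"])*100).round(2),"turn",(R.from_matrix(D)*q.inv()).as_rotvec().round(3))
E
python3 posef.py .3 .07
```

```text
17.1 pos [ 0.4896 -0.0185  0.2391] f [ 0.2 -0.5 -0.5] op 0.0855 j [ 0.94  0.42 -1.15  1.89  0.38  1.14  1.05]
target [0.5635 0.2596 0.1507] shift cm [ 7.39 27.81 -8.84] turn [-0.031 -0.344  0.247]
```

Emit:
move_arm(moves=[[0, 1, 4, -0.5, -0.004, -0.045, 0.035], [0, 2, 8, -1, -0.008, -0.09, 0.07], [0, 3, 12, -1.5, -0.012, -0.14, 0.1], [0, 4, 16, -2, -0.016, -0.18, 0.13], [0, 5, 20, -3, -0.02, -0.22, 0.16], [0, 6, 24, -4.5, -0.025, -0.27, 0.2], [0, 6.5, 27.8, -6, -0.03, -0.32, 0.247], [0, 6.5, 27.8, -7, -0.031, -0.344, 0.247]])

```text
clock: 18.1
position: [0.5526, 0.263, 0.1689]
orientation: [-0.048, 0.988, 0.009, 0.149]
wrist_force: [-0.4, -0.5, -0.1]
opening: 0.0858
```

```bash
python3 posef.py .3 .07; python3 look.py 13 wrist scene
```

```text
18.1 pos [0.5526 0.263  0.1689] f [-0.4 -0.5 -0.1] op 0.0858 j [ 0.21  0.5  -0.97  1.95  0.84  0.79  0.44]
target [0.5635 0.2596 0.1507] shift cm [ 1.09 -0.35 -1.82] turn [-0.004  0.    -0.001]
18.1 [0.5526 0.263  0.1689] [-0.0476  0.9876  0.0091  0.1495] 0.0857816034915719 [-0.4 -0.5 -0.1] [ 0.21  0.5  -0.97  1.95  0.84  0.79  0.44]
```

View pics/wrist13.png

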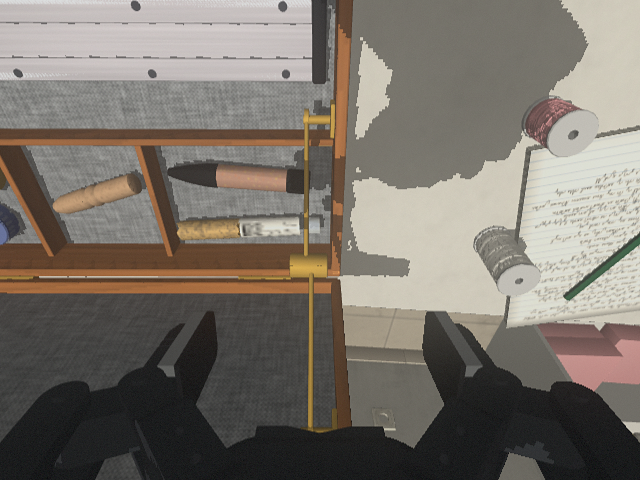

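View pics/scene13.png

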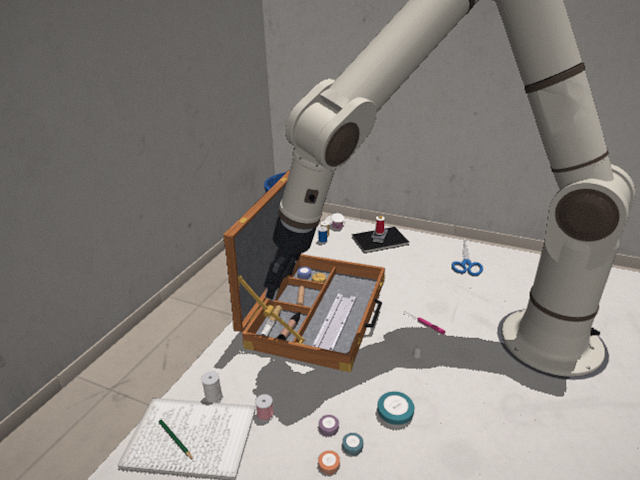

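Run:
```python
from h import *
import pickle
a=pickle.load(open("wrist10.pkl","rb"));b=pickle.load(open("w2.pkl","rb"));c=pickle.load(open("wrist13.pkl","rb"));d=pickle.load(open("wrist12.pkl","rb"))
print(tri([(a,(115.8,212.4)),(b,(115,27.5)),(c,(308.5,266))]), plane(c,(308.5,266),.102))
print(plane(c,(293,265),.102),plane(c,(325,265),.102))
print(tri([(a,(115.8,212.4)),(c,(308.5,266))]))
```

```text
(array([0.57825752, 0.26030556, 0.10349603]), [np.float64(0.0002926572408362075), np.float64(5.0702678621360234e-05), np.float64(0.000338037845365327)]) [0.57984573 0.26055517 0.102     ]
[0.57997093 0.25060176 0.102     ] [0.57801532 0.27101795 0.102     ]
(array([0.57826675, 0.26032739, 0.10350652]), [np.float64(0.0003151254912654584), np.float64(0.00031512549126552574)])
```

Emit:
move_arm(moves=[[0, 1, -0.3, -2, 0, 0, 0], [0, 1.7, -0.25, -4, 0, 0, 0], [0, 2.4, -0.2, -6.3, 0, 0, 0], [0, 3.1, -0.2, -8.4, 0, 0, 0], [0, 3.1, -0.2, -8.4, 0, 0, 0]])

```text
clock: 18.82
position: [0.5854, 0.2544, 0.0844]
orientation: [-0.043, 0.988, 0.006, 0.148]
wrist_force: [0.1, -0.8, -0.1]
opening: 0.0852
```

```bash
python3 posef.py .3 .0; python3 look.py 14 wrist scene; python3 -c "
from h import *
crop('pics/scene14.png',220,210,340,360,4,'pics/s14c.png')"
```

```text
18.825 pos [0.5854 0.2544 0.0844] f [ 0.1 -0.8 -0.1] op 0.0852 j [ 0.11  0.65 -0.82  1.94  1.02  0.7   0.32]
target [0.5841 0.2615 0.0838] shift cm [-0.13  0.71 -0.05] turn [ 0.    -0.002  0.008]
18.825 [0.5854 0.2544 0.0844] [-0.0432  0.988   0.0064  0.1482] 0.08523424966536579 [ 0.1 -0.8 -0.1] [ 0.11  0.65 -0.82  1.94  1.02  0.7   0.32]
```

View pics/wrist14.png

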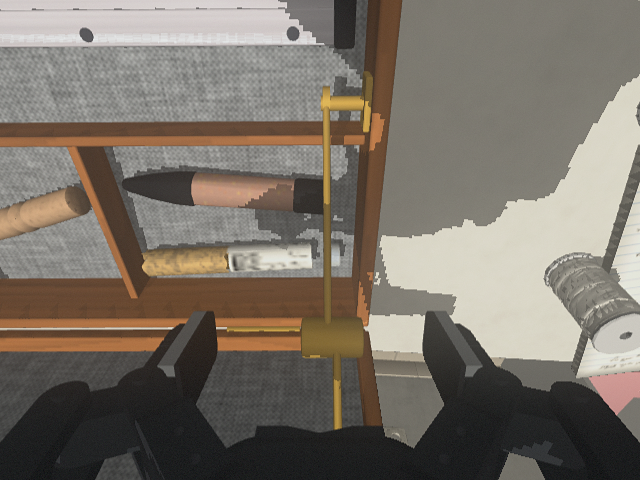

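View pics/s14c.png

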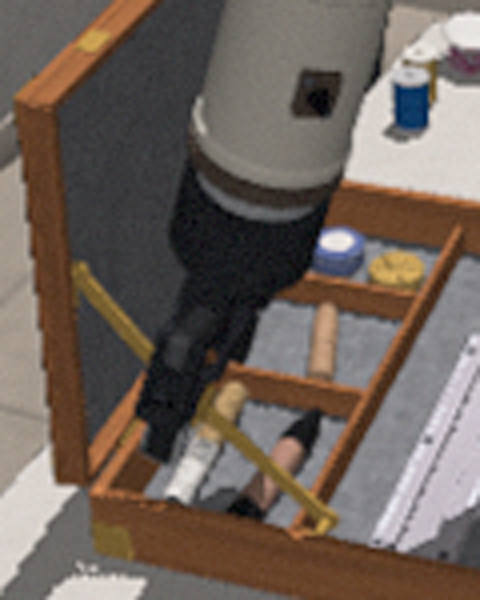

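Emit:
move_arm(moves=[[0, -0.1, 0.65, 0, 0, 0, 0], [0, -0.1, 0.65, 0, 0, 0, 0], [0.5, -0.1, 0.65, 0, 0, 0, 0], [1, -0.1, 0.65, 0, 0, 0, 0], [1, -0.1, 0.65, 0, 0, 0, 0], [1, -0.1, 0.65, 0, 0, 0, 0], [1, -0.1, 0.65, 0, 0, 0, 0]], newtons=40)

```text
clock: 19.8
position: [0.5853, 0.2593, 0.0861]
orientation: [-0.043, 0.988, 0.004, 0.15]
wrist_force: [-2.8, -6.3, 8.2]
opening: 0.0228
```

```bash
python3 posef.py .3 .0; python3 look.py 15 wrist
```

```text
19.8 pos [0.5853 0.2593 0.0861] f [-2.8 -6.3  8.2] op 0.0228 j [ 0.1   0.65 -0.82  1.93  1.03  0.71  0.31]
target [0.5841 0.2615 0.0838] shift cm [-0.12  0.22 -0.23] turn [0.004 0.001 0.009]
19.8 [0.5853 0.2593 0.0861] [-0.0429  0.9878  0.0045  0.1498] 0.02284431608553418 [-2.8 -6.3  8.2] [ 0.1   0.65 -0.82  1.93  1.03  0.71  0.31]
```

View pics/wrist15.png

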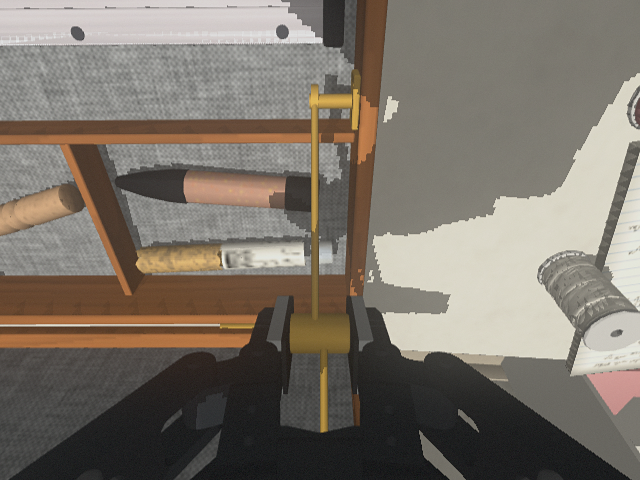

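Emit:
move_arm(moves=[[1, -0.47, -0.04, 0.5, 0, 0, 0], [1, -0.97, -0.09, 0.96, 0, 0, 0], [1, -1.49, -0.14, 1.38, 0, 0, 0], [1, -2.05, -0.2, 1.77, 0, 0, 0], [1, -2.63, -0.25, 2.11, 0, 0, 0], [1, -2.63, -0.25, 2.11, 0, 0, 0]])

```text
clock: 20.6
position: [0.559, 0.2569, 0.1067]
orientation: [-0.043, 0.988, 0.005, 0.15]
wrist_force: [2.4, -5.6, -1.5]
opening: 0.0228
```

```bash
python3 posef.py .3 .0; python3 look.py 16 wrist scene
```

```text
20.6 pos [0.559  0.2569 0.1067] f [ 2.4 -5.6 -1.5] op 0.0228 j [ 0.13  0.59 -0.86  1.98  0.98  0.71  0.31]
target [0.5841 0.2615 0.0838] shift cm [ 2.51  0.46 -2.29] turn [0.003 0.001 0.009]
20.6 [0.559  0.2569 0.1067] [-0.0429  0.9878  0.005   0.1497] 0.022822874824093106 [ 2.4 -5.6 -1.5] [ 0.13  0.59 -0.86  1.98  0.98  0.71  0.31]
```

View pics/wrist16.png

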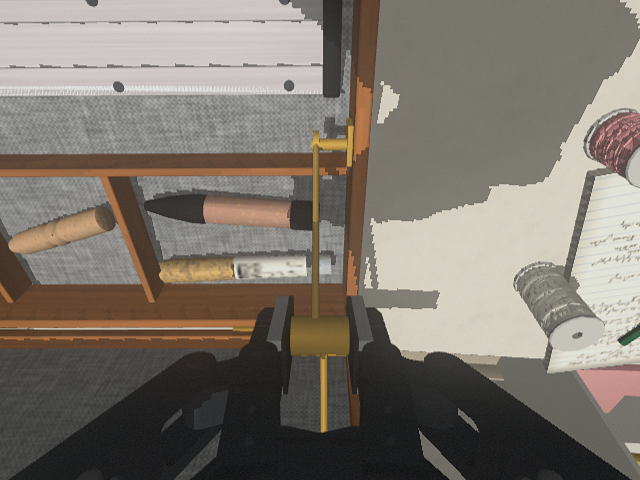

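View pics/scene16.png

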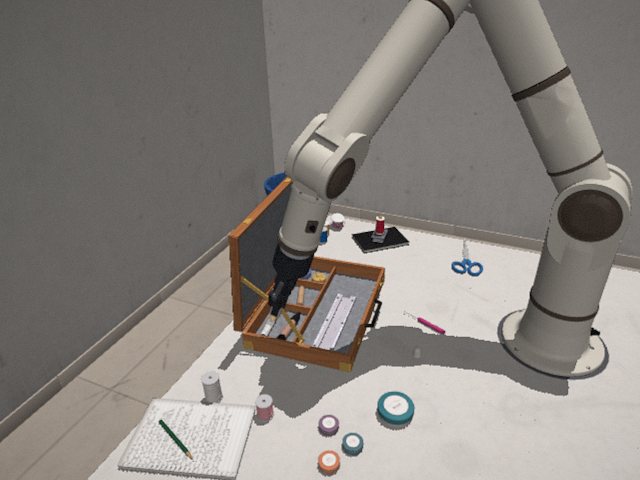

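Emit:
move_arm(moves=[[1, -0.5, -0.05, 0.25, 0, 0, 0], [1, -0.5, -0.05, 0.25, 0, 0, 0], [0.5, -0.5, -0.05, 0.25, 0, 0, 0], [0, -0.5, -0.05, 0.25, 0, 0, 0], [0, -0.5, -0.05, 0.25, 0, 0, 0], [0, -1.5, -0.15, 2.5, 0, 0, 0], [0, -3.5, -0.3, 6, 0, 0, 0], [0, -7, -0.6, 10, 0, 0, 0]])

```text
clock: 21.7
position: [0.4883, 0.2545, 0.2079]
orientation: [-0.044, 0.988, 0.008, 0.149]
wrist_force: [-0.4, -0.0, 2.4]
opening: 0.0855
```

```bash
python3 posef.py .3 .0; python3 look.py 17 wrist scene;python3 -c "
from h import *
crop('pics/scene17.png',220,160,340,360,4,'pics/s17c.png')"
```

```text
21.7 pos [0.4883 0.2545 0.2079] f [-0.4 -0.   2.4] op 0.0855 j [ 0.31  0.34 -1.09  2.05  0.69  0.79  0.48]
target [0.5841 0.2615 0.0838] shift cm [  9.58   0.7  -12.4 ] turn [-0.002  0.     0.007]
21.7 [0.4883 0.2545 0.2079] [-0.0438  0.9878  0.0078  0.1494] 0.08549385845129523 [-0.4 -0.   2.4] [ 0.31  0.34 -1.09  2.05  0.69  0.79  0.48]
```

View pics/wrist17.png

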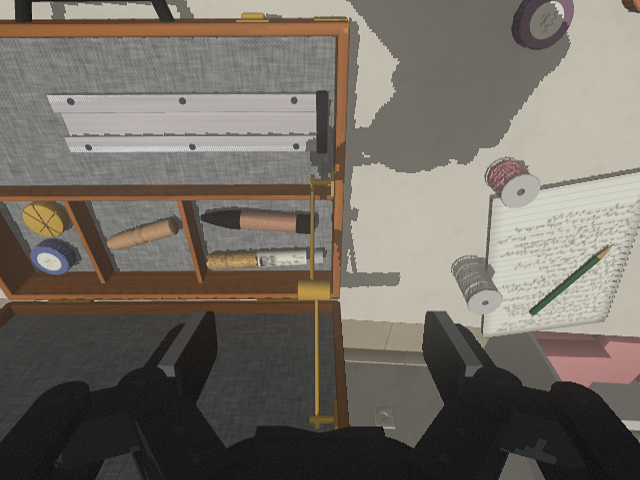

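View pics/s17c.png

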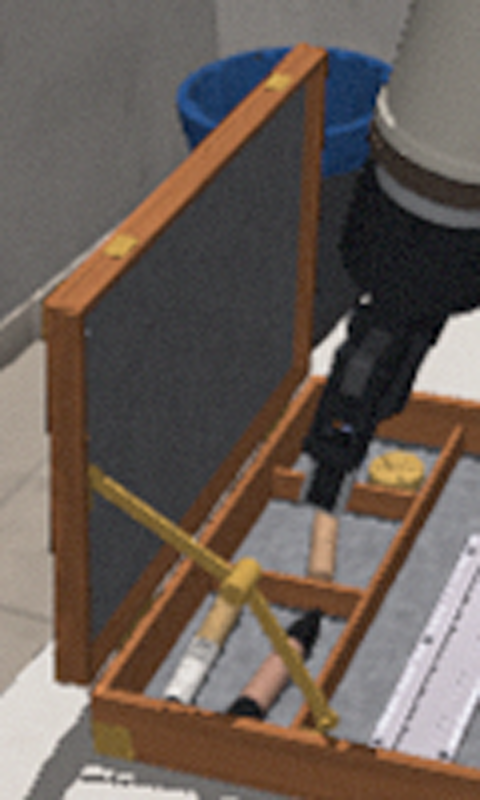

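```bash
cat > t6.py <<'E'
from t3 import *
from ik import pose
print("----")
j=np.array([.31,.34,-1.09,2.05,.69,.79,.48])
D=down(.0955+np.pi)
O=np.array([.527,.104,0]);M=R.from_euler('z',.0955)
def W(x,y,z): return O+M.apply([x,y,z])
for n,pt in [("up",np.array([.46,.2,.35])),("over",W(.05,.03,.36)),("beh",W(.17,0,.35)),("dn",W(.17,0,.25)),("push",W(.1,0,.24)),("push2",W(.03,0,.225)),("push3",W(-.02,0,.2))]:
    j=go(j,pt,D,8); show(n,j); print("   ",pt.round(3))
E
python3 t6.py | sed -n '/----/,$p'
```

```text
----
up [ 0.6   0.32 -1.29  1.73  0.32  1.33  0.9 ] [0.46 0.2  0.35]
    [0.46 0.2  0.35]
over [ 0.52  0.5  -1.17  1.51  0.47  1.44  1.  ] [0.574 0.139 0.36 ]
    [0.574 0.139 0.36 ]
beh [ 0.34  0.71 -1.05  1.19  0.61  1.55  1.07] [0.696 0.12  0.35 ]
    [0.696 0.12  0.35 ]
dn [ 0.36  0.78 -1.02  1.34  0.65  1.38  1.02] [0.696 0.12  0.25 ]
    [0.696 0.12  0.25 ]
push [ 0.47  0.68 -1.07  1.55  0.61  1.28  0.98] [0.627 0.114 0.24 ]
    [0.627 0.114 0.24 ]
push2 [ 0.57  0.58 -1.12  1.75  0.57  1.18  0.95] [0.557 0.107 0.225]
    [0.557 0.107 0.225]
push3 [ 0.64  0.53 -1.16  1.9   0.55  1.08  0.92] [0.507 0.102 0.2  ]
    [0.507 0.102 0.2  ]
```

Emit:
move_arm(moves=[[0.5, -1, -1.5, 4, -0.007, 0.07, 0], [1, -2, -3, 8, -0.015, 0.15, 0], [1, -2.8, -4.5, 12, -0.022, 0.23, 0], [1, -2.8, -5.5, 15, -0.029, 0.3, 0.007], [1, 0, -7, 15.5, -0.029, 0.3, 0.007], [1, 4, -9, 15.5, -0.029, 0.3, 0.007], [1, 8, -11.5, 15.5, -0.029, 0.3, 0.007], [1, 8, -11.5, 15.5, -0.029, 0.3, 0.007]], newtons=30)

```text
clock: 22.8
position: [0.5717, 0.1351, 0.3601]
orientation: [-0.045, 0.999, 0.0, -0.001]
wrist_force: [-0.2, 0.1, 0.4]
opening: -0.0002
```

```bash
python3 posef.py 0 0; python3 look.py 18 wrist scene
```

```text
22.8 pos [0.5717 0.1351 0.3601] f [-0.2  0.1  0.4] op -0.0002 j [ 0.54  0.48 -1.16  1.53  0.44  1.42  1.02]
target [0.5785 0.261  0.083 ] shift cm [  0.68  12.59 -27.71] turn [-0.    -0.002  0.006]
22.8 [0.5717 0.1351 0.3601] [-4.45e-02  9.99e-01  1.00e-04 -1.00e-03] -0.0001997610792111075 [-0.2  0.1  0.4] [ 0.54  0.48 -1.16  1.53  0.44  1.42  1.02]
```

View pics/wrist18.png

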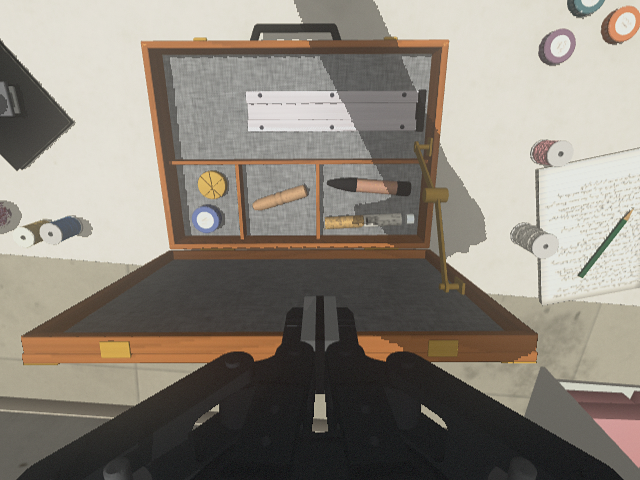

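View pics/scene18.png

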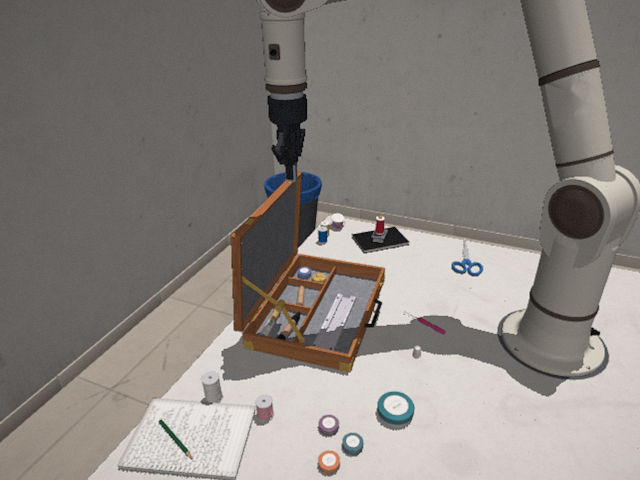

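Run:
```python
from h import *
import pickle
c=pickle.load(open("wrist18.pkl","rb"))
for z in (.285,.295): 
  for p in [(24,337),(22,363),(535,337),(535,362),(265,337),(265,362)]: print(z,p,plane(c,p,z).round(4))
s=pickle.load(open("scene18.pkl","rb"))
print(tri([(s,(297,173)),(c,(22,363))]),tri([(s,(234,233)),(c,(537,337))]))
```

```text
0.285 (24, 337) [ 0.65  -0.063  0.285]
0.285 (22, 363) [ 0.6719 -0.068   0.285 ]
0.285 (535, 337) [0.6178 0.2919 0.285 ]
0.285 (535, 362) [0.6379 0.2976 0.285 ]
0.285 (265, 337) [0.6348 0.1043 0.285 ]
0.285 (265, 362) [0.6554 0.1052 0.285 ]
0.295 (24, 337) [ 0.6427 -0.0542  0.295 ]
0.295 (22, 363) [ 0.6637 -0.0589  0.295 ]
0.295 (535, 337) [0.612  0.2845 0.295 ]
0.295 (535, 362) [0.6312 0.2899 0.295 ]
0.295 (265, 337) [0.6283 0.1055 0.295 ]
0.295 (265, 362) [0.6479 0.1063 0.295 ]
(array([ 0.66692932, -0.06709855,  0.28467955]), [np.float64(0.004182985654493078), np.float64(0.004182985654492869)]) (array([0.61781274, 0.28803428, 0.29732529]), [np.float64(0.006429820326035376), np.float64(0.006429820326035184)])
```

Emit:
move_arm(moves=[[1, 4, -0.5, 0, 0, 0, 0], [1, 9, -1, 0, 0, 0, 0], [1, 12.8, -1.5, 0, 0, 0, 0], [1, 12.8, -1.5, 0, 0, 0, 0], [1, 12.8, -1.5, -5, 0, 0, 0], [1, 12.8, -1.5, -9, 0, 0, 0], [1, 12.8, -1.5, -11, 0, 0, 0], [1, 12.8, -1.5, -11, 0, 0, 0]])

```text
clock: 23.9
position: [0.6953, 0.1243, 0.2515]
orientation: [-0.049, 0.999, -0.0, -0.001]
wrist_force: [0.4, -0.7, 1.2]
opening: 0.0001
```

```bash
python3 posef.py 0 0; python3 look.py 19 wrist scene
```

```text
23.9 pos [0.6953 0.1243 0.2515] f [ 0.4 -0.7  1.2] op 0.0001 j [ 0.37  0.76 -1.01  1.35  0.64  1.37  1.04]
target [0.5785 0.261  0.083 ] shift cm [-11.68  13.67 -16.85] turn [ 0.    -0.002 -0.002]
23.9 [0.6953 0.1243 0.2515] [-4.860e-02  9.988e-01 -2.000e-04 -1.000e-03] 0.00011014150444802902 [ 0.4 -0.7  1.2] [ 0.37  0.76 -1.01  1.35  0.64  1.37  1.04]
```

View pics/wrist19.png

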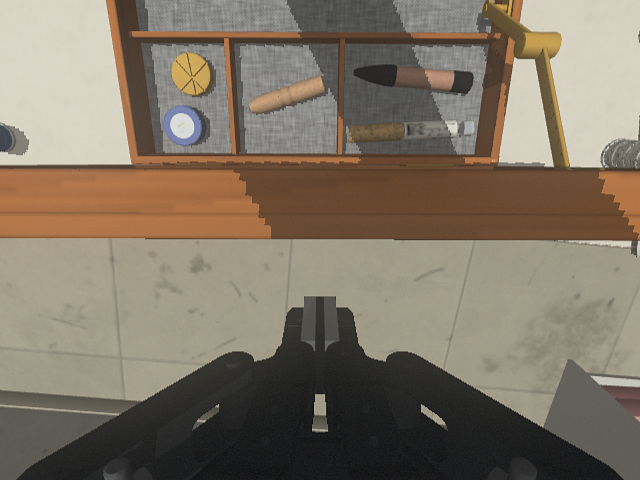

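View pics/scene19.png

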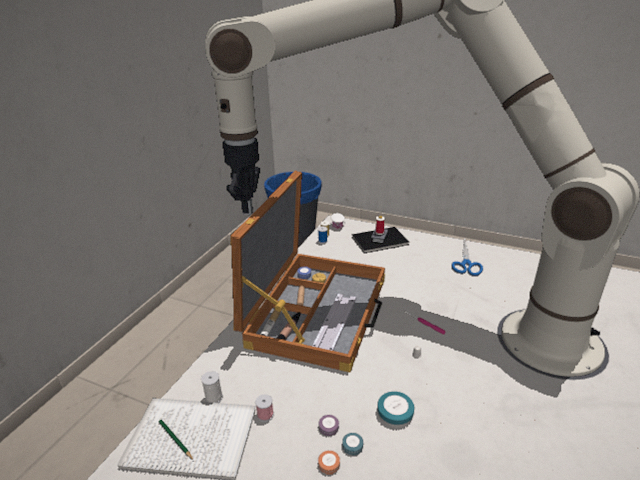

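Emit:
move_arm(moves=[[1, -2, -0.2, 0, 0, 0, 0], [1, -3, -0.3, 0, 0, 0, 0], [1, -4, -0.4, 0, 0, 0, 0], [1, -5, -0.5, 0, 0, 0, 0], [1, -6, -0.6, 0, 0, 0, 0], [1, -7, -0.7, -0.2, 0, 0, 0]])

```text
clock: 24.75
position: [0.6261, 0.1173, 0.2504]
orientation: [-0.048, 0.999, 0.0, 0.0]
wrist_force: [2.0, 1.6, 2.2]
opening: 0.0001
```

```bash
python3 posef.py 0 0; python3 look.py 20 scene
```

```text
24.75 pos [0.6261 0.1173 0.2504] f [2.  1.6 2.2] op 0.0001 j [ 0.47  0.65 -1.06  1.55  0.59  1.29  1.  ]
target [0.5785 0.261  0.083 ] shift cm [ -4.76  14.37 -16.74] turn [-0.     0.    -0.001]
24.75 [0.6261 0.1173 0.2504] [-4.810e-02  9.988e-01  1.000e-04  2.000e-04] 6.596455919837624e-05 [2.  1.6 2.2] [ 0.47  0.65 -1.06  1.55  0.59  1.29  1.  ]
```

View pics/scene20.png

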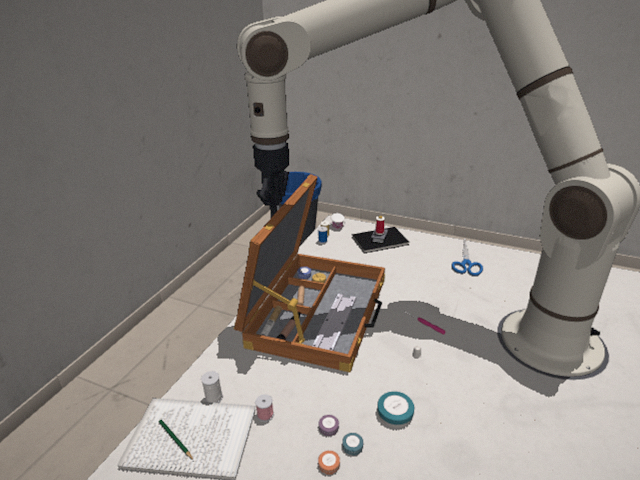

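Works with light force. Continue pushing.

Emit:
move_arm(moves=[[1, -1.2, -0.12, -0.2, 0, 0, 0], [1, -2.4, -0.24, -0.5, 0, 0, 0], [1, -3.6, -0.36, -1, 0, 0, 0], [1, -4.8, -0.48, -1.6, 0, 0, 0], [1, -6, -0.6, -2.2, 0, 0, 0], [1, -7.2, -0.72, -2.8, 0, 0, 0], [1, -8.2, -0.82, -3.2, 0, 0, 0]])

```text
clock: 25.68
position: [0.5433, 0.1085, 0.2174]
orientation: [-0.048, 0.999, -0.0, -0.001]
wrist_force: [2.1, -0.2, -0.0]
opening: -0.0001
```

```bash
python3 posef.py 0 0; python3 look.py 21 scene wrist
```

```text
25.675 pos [0.5433 0.1085 0.2174] f [ 2.1 -0.2 -0. ] op -0.0001 j [ 0.59  0.55 -1.12  1.79  0.55  1.15  0.96]
target [0.5785 0.261  0.083 ] shift cm [  3.52  15.25 -13.44] turn [ 0.001 -0.001 -0.001]
25.675 [0.5433 0.1085 0.2174] [-4.810e-02  9.988e-01 -2.000e-04 -7.000e-04] -0.000125773094008687 [ 2.1 -0.2 -0. ] [ 0.59  0.55 -1.12  1.79  0.55  1.15  0.96]
```

View pics/scene21.png

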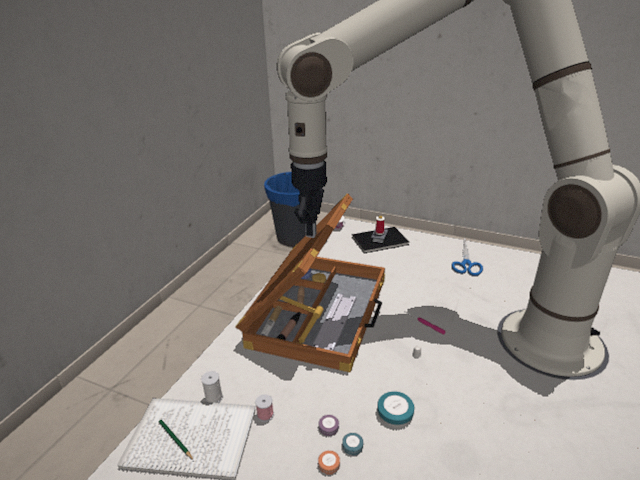

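View pics/wrist21.png

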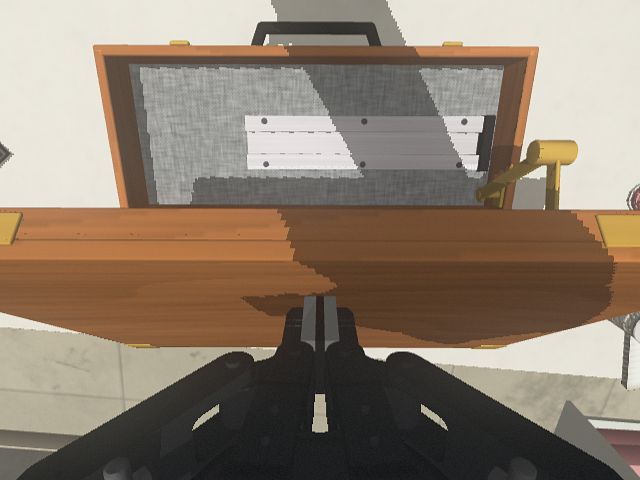

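Emit:
move_arm(moves=[[1, -1.2, -0.12, -0.8, 0, 0, 0], [1, -2.4, -0.24, -1.6, 0, 0, 0], [1, -3.4, -0.34, -2.4, 0, 0, 0], [1, -3.4, -0.34, -2.4, 0, 0, 0], [1, -2.4, -0.24, 1, 0, 0, 0], [1, -2.4, -0.24, 5, 0, 0, 0], [1, -2.4, -0.24, 10, 0, 0, 0], [1, -2.4, -0.24, 13, 0, 0, 0]])

```text
clock: 26.78
position: [0.5213, 0.1072, 0.3508]
orientation: [-0.048, 0.999, 0.0, 0.001]
wrist_force: [0.1, 0.4, -0.3]
opening: -0.0005
```

```bash
python3 posef.py 0 0; python3 look.py 22 scene wrist
```

```text
26.775 pos [0.5213 0.1072 0.3508] f [ 0.1  0.4 -0.3] op -0.0005 j [ 0.73  0.39 -1.26  1.68  0.38  1.35  1.08]
target [0.5785 0.261  0.083 ] shift cm [  5.72  15.38 -26.78] turn [-0.001  0.003 -0.001]
26.775 [0.5213 0.1072 0.3508] [-4.820e-02  9.988e-01  3.000e-04  1.300e-03] -0.00045712590576748544 [ 0.1  0.4 -0.3] [ 0.73  0.39 -1.26  1.68  0.38  1.35  1.08]
```

View pics/scene22.png

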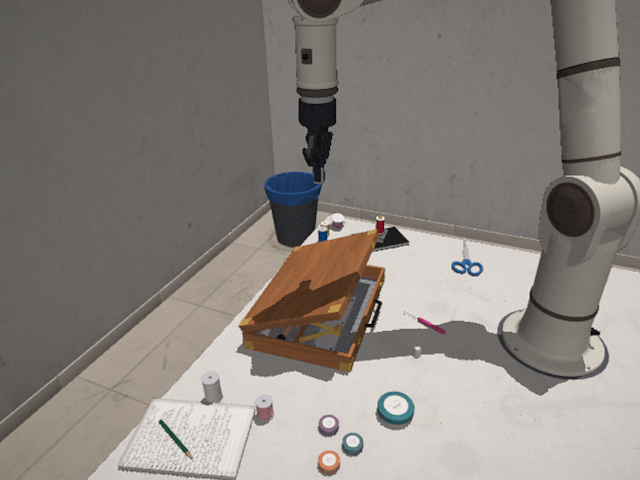

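Emit:
move_arm(moves=[[1, 0, 0, 0, 0, 0, 0], [1, 0, 0, 0, 0, 0, 0], [1, 0, 0, 0, 0, 0, 0], [1, 0, 0, 0, 0, 0, 0], [1, 0, 0, 0, 0, 0, 0], [1, 0, 0, 0, 0, 0, 0], [1, 0, 0, 0, 0, 0, 0], [1, 0, 0, 0, 0, 0, 0]])

```text
clock: 27.88
position: [0.5205, 0.1066, 0.3482]
orientation: [-0.048, 0.999, -0.0, -0.0]
wrist_force: [0.0, -0.2, -0.2]
opening: -0.0001
```

Emit:
move_arm(moves=[[1, 0, 0, 0, 0, 0, 0], [1, 0, 0, 0, 0, 0, 0], [1, 0, 0, 0, 0, 0, 0], [1, 0, 0, 0, 0, 0, 0], [1, 0, 0, 0, 0, 0, 0], [1, 0, 0, 0, 0, 0, 0], [1, 0, 0, 0, 0, 0, 0], [1, 0, 0, 0, 0, 0, 0]])

```text
clock: 28.88
position: [0.5205, 0.1065, 0.3482]
orientation: [-0.048, 0.999, 0.0, -0.0]
wrist_force: [0.5, -0.3, -0.6]
opening: 0.0002
```

```bash
python3 look.py 23 scene wrist; python3 -c "
from h import *
crop('pics/scene23.png',220,190,420,390,4,'pics/s23c.png')"
```

```text
28.875 [0.5205 0.1065 0.3482] [-4.810e-02  9.988e-01  0.000e+00 -1.000e-04] 0.00024554827804451835 [ 0.5 -0.3 -0.6] [ 0.73  0.39 -1.26  1.68  0.38  1.35  1.08]
```

View pics/s23c.png

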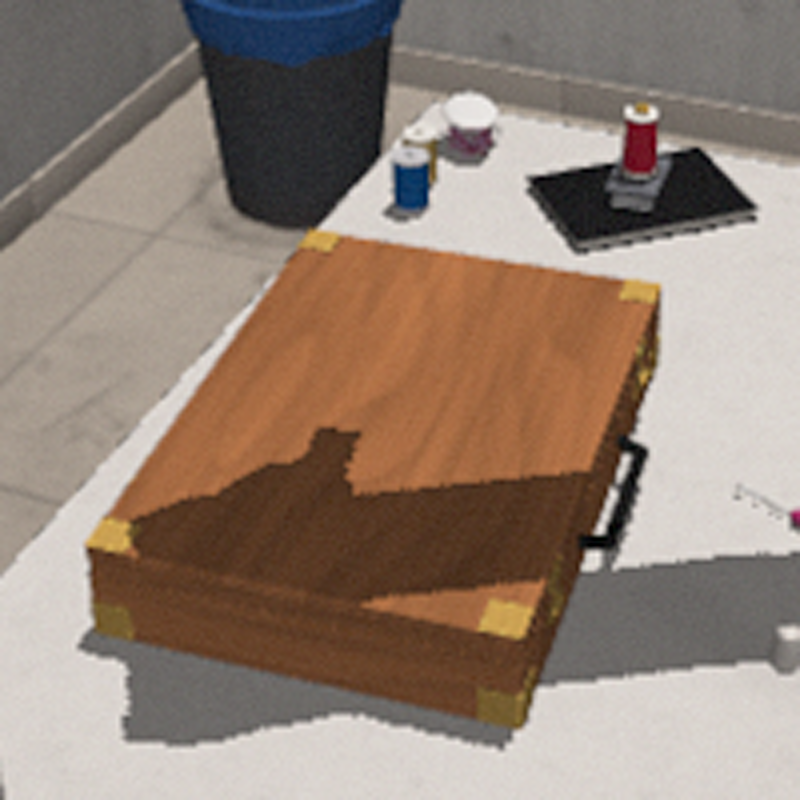

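View pics/wrist23.png

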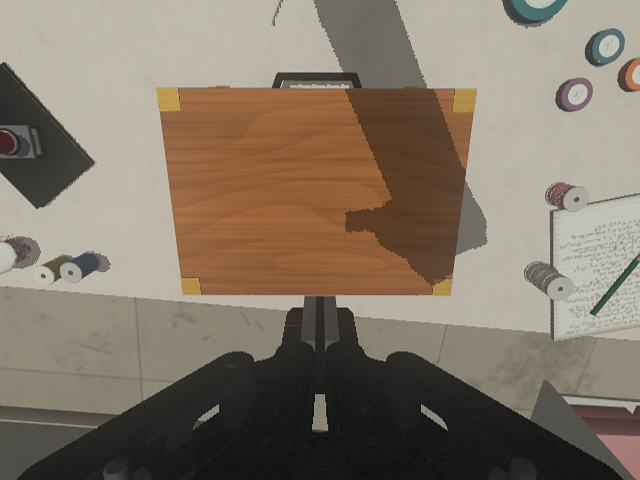

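Emit:
move_arm(moves=[[1, 0, 0, 0, 0, 0, 0], [1, 0, 0, 0, 0, 0, 0], [1, 0, 0, 0, 0, 0, 0], [1, 0, 0, 0, 0, 0, 0], [1, 0, 0, 0, 0, 0, 0], [1, 0, 0, 0, 0, 0, 0], [1, 0, 0, 0, 0, 0, 0], [1, 0, 0, 0, 0, 0, 0]])

```text
clock: 29.98
position: [0.5205, 0.1065, 0.3482]
orientation: [-0.048, 0.999, -0.0, -0.0]
wrist_force: [-0.4, 1.3, -0.7]
opening: 0.0002
```

```bash
python3 look.py 24 scene wrist
python3 - <<'E'
from h import *
import pickle
s=pickle.load(open("scene24.pkl","rb"));w=pickle.load(open("wrist24.pkl","rb"))
a=cv2.imread("pics/scene23.png").astype(int);b=cv2.imread("pics/scene24.png").astype(int);print("diff",np.abs(a-b).max(2).mean(), (np.abs(a-b).max(2)>40).sum())
a=cv2.imread("pics/wrist23.png").astype(int);b=cv2.imread("pics/wrist24.png").astype(int);print("diff",np.abs(a-b).max(2).mean(), (np.abs(a-b).max(2)>40).sum())
print(tri([(s,(353.8,349.3)),(w,(477,88))]),tri([(s,(385,261.3)),(w,(157,88))]))
for z in(.065,.072,.08):
    A,B,C,D=[plane(w,p,z) for p in[(477,88),(157,88),(452,295),(182,295)]]; print(z,A.round(4),B.round(4),C.round(4),D.round(4),np.linalg.norm(A-B),np.linalg.norm(C-D),np.linalg.norm(A-C))
crop("pics/scene24.png",230,240,400,390,4.5,"pics/s24c.png")
E
```

```text
29.975 [0.5205 0.1065 0.3482] [-4.810e-02  9.988e-01 -0.000e+00 -1.000e-04] 0.00019060940572922046 [-0.4  1.3 -0.7] [ 0.73  0.39 -1.26  1.68  0.38  1.35  1.08]
diff 3.3262434895833333 0
diff 2.4553678385416666 1
(array([0.38315717, 0.26645961, 0.06576602]), [np.float64(0.002775669172852154), np.float64(0.0027756691728520605)]) (array([ 0.41996097, -0.08104693,  0.06231816]), [np.float64(0.0003508406139793792), np.float64(0.00035084061397950645)])
0.065 [0.3857 0.2677 0.065 ] [ 0.4198 -0.0801  0.065 ] [0.6342 0.2934 0.065 ] [ 0.6687 -0.0582  0.065 ] 0.3494163418271895 0.353329368727562 0.24982399060435007
0.072 [0.3866 0.2649 0.072 ] [ 0.4201 -0.0771  0.072 ] [0.631  0.2903 0.072 ] [ 0.6649 -0.0556  0.072 ] 0.3436783224130385 0.3475270906579484 0.2457214494904676
0.08 [0.3876 0.2618 0.08  ] [ 0.4205 -0.0737  0.08  ] [0.6273 0.2866 0.08  ] [ 0.6606 -0.0526  0.08  ] 0.33712058593972294 0.3408959157212472 0.24103283107460194
```

View pics/s24c.png

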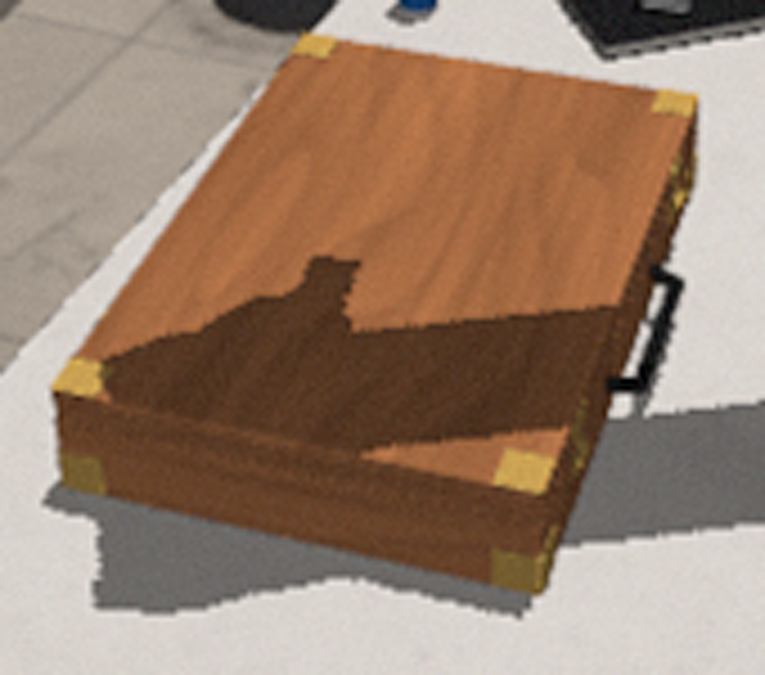

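```bash
python3 -c "
from workcell import workorder
print(workorder.job_done())"
```

```text
the job is handed in; nothing more can be done
None
```

The bead case is packed. I handed the job in at about 30 s of the 72 s allowed; handing it in gives no verdict, so I can only report my own checks.

- **Stand:** I slid it out of the track's open end, lifted it clear and set it upright near the middle of the black notebook. The first wrist and scene pictures after letting go showed this, and so did the last scene pictures.
- **Stay:** I gripped the knee knob across its flat ends and lifted it about 35 mm along its circle. After release the picture showed it still broken forward, with the lid leaning in slightly.
- **Lid:** I pushed it from behind with closed fingers, at about 2–3 N, until it sank by itself. In the last views its front corners triangulate to 62–66 mm above the table, against 65 mm expected. Its front width at 65 mm height measures 349 mm, against 350 mm. Pictures a second apart showed no movement. I did not press on the lid to confirm it was down.
- **Other things:** the white and pink reels look undisturbed in the pictures. The arm is parked about 0.28 m above the case, touching nothing.

**What went wrong or disagreed:**
- My first approach to the knob ran joints 2 and 3 to their limits, so the arm stopped short of its targets. I backed off, turned the gripper half a turn and came in again.
- The notebook measured about 148 x 103 mm and lies turned; the 181 x 163 mm given fits its outline along the world axes.
- Before I closed on the knob, the tool was 7 mm off in y; I corrected that from the picture.

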